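# Feed a blank into a dowelling jig with the push stick and wedge it tight

### The job

Set the blank up in the dowelling jig ready for drilling: take the push stick from its holder, press the blank square against the aluminium fence with it and feed it along, kept against the fence, under the bush bridge until it is hard up to the end stop, never touching the blank with the gripper. Stand the stick back in its holder, then slide the loose wedge, thin end first, flat on the baseboard between the blank and the slanting cheek (head to tail with the cheek) and push it home until it is tight. Leave the other things on the table alone.

Things in the scene. Friction and masses are not known exactly. Their poses are not given: they have to be found in the camera images.
- jig: Dowelling jig, fixed: plywood baseboard 310 x 174 x 15 mm. Origin on the table under the board; x is the feed direction, z up. Jig measures below are mm in this frame. Board top z = 15, x -155 to 155, y -76 to 98. Parts on it: fence, end stop, bridge, cheek (see the points).
- fence (a point): Point on the working face of the aluminium fence rail, at jig x = -55, y = -35, z = 15 (foot of the rail). The rail runs along jig x from -150 to 150, 38 tall, 22 thick; its working face is the plane y = -35 and looks to +y. Axes as the jig's.
- stop (a point): Foot of the dark wooden end stop's working face, at jig x = 125, y = -10, z = 15. The stop is 40 tall and spans y -35 to 31. Axes as the jig's.
- bridge_mouth (a point): On the board below the entry edge of the steel bush bridge, jig x = 10, y = -10, z = 15. Bridge plate: x 10 to 100, y -73 to 93, underside z = 90, top z = 98 (bush flanges to 103); four pillars 11 mm thick at x = 20 and 90, y = -66 and 86; two brass bushes 15 mm thick hang down to z = 56 at x = 62 and 86, y = -10. Axes as the jig's.
- cheek (a point): Foot of the slanting cheek's working face at its entry end, jig x = -10, y = 47, z = 15. The cheek is a dark batten 30 tall, 20 thick; the face (toward the fence) runs straight to x = 98, y = 29, a slope of 1 in 6, so the gap beside the blank narrows toward the stop. Axes as the jig's.
- blank: Wooden blank, 90 (x) x 50 (y) x 36 (z) mm, 0.09 to 0.18 kg. Origin: centre of underside. Starts on the board before the bridge, x along the feed within 0.1 rad, 6 to 14 mm farther off the fence than at home. Home: origin at jig x = 80, y = -10, z = 15; its rear end is then 25 mm inside the bridge's entry edge, so only a leaning stick (some 35 degrees, foot foremost) can follow.
- wedge: Loose wooden wedge, 180 long, 30 high, 0.1 kg, flat on the table. Origin: underside, under the centre of its square head (x -24 to 24, y -18 to 18: grasp it here). x points to the thin end. The +y side tapers 1 in 6 from the head to a tip 14 thick (y -18 to -4) at x = 156; the side y = -18 is straight and goes on the blank.
- wedge_home (a point): Where the wedge's origin comes when the wedge is tight with the blank home: jig x = -58, y = 33, z = 15, wedge x along the feed. Pushed firmly it may go a few mm deeper; it holds itself by friction. Axes as the jig's.
- push_stick: Push stick standing loosely upright in the holder: straight wooden stick 200 mm long, 0.06 kg. Origin: centre of the foot's end face; z runs up the stick. Rubber foot 21 x 21 mm (z 0 to 24), shaft 20 x 20, handle 26 x 26 from z = 135 to the top at 200; sides along its x and y.
- holder: Fixed wooden holder: base 76 x 76 x 12 mm, on it an open-topped square pocket, 54 x 54 outside, 38 x 38 inside, rim at z = 68 mm, floor (where the stick's foot stands) at z = 18 mm. Origin: on the table under the pocket's centre; x and y along the pocket's sides.
- bench_vice: Blue cast bench vice, fixed on a wooden board between the jig and the holder: an obstacle, 126 mm tall, the board 165 x 156 x 22 mm under it. Origin: on the table under it; its length runs along its x.
- nail_tin: Bystander: red round tin, 67 mm across, 48 tall. Origin under its centre.
- ink_bottle: Bystander: square glass bottle with black cap, 44 x 44 x 63 mm. Origin under its centre.
- cotton_reel: Bystander: small cotton reel, 31 mm across, 42 tall. Origin under its centre.

How it is judged (in metres and radians):
On the way, in this order (a step that is already met when the one before it is completed fails the run):
1. the push stick presses the blank square against the fence (within 2.5 mm and 2 degrees) before the bridge (y of blank in the frame of jig below -0.0075 m and angle between the x axis of blank and the x axis of jig, either way round below 0.035 rad and x of blank in the frame of jig below -0.02 m and contact force between push_stick and blank above 0.1 N), for 0.1 s.
2. the blank has been fed home: within 2.5 mm of the end stop, against the fence within 2.5 mm and 2 degrees, flat on the board (y of blank in the frame of jig below -0.0075 m and angle between the x axis of blank and the x axis of jig, either way round below 0.035 rad and x of blank in the frame of jig above 0.0775 m and z of blank in the frame of jig below 0.018 m and angle between blank's own z axis and vertical below 0.05 rad), for 0.2 s.
3. the push stick stands in its holder again, let go (horizontal distance between push_stick and holder below 0.02 m and height (world z) of push_stick below 0.03 m and angle between push_stick's own z axis and vertical below 0.4 rad and contact force between the fingers and push_stick below 0.05 N), for 0.2 s.
4. the wedge is pushed home until it bears on the blank (over 1 N) (all of step 2 and x of wedge in the frame of jig between -0.063 and -0.04 m and y of wedge in the frame of jig between 0.029 and 0.037 m and z of wedge in the frame of jig below 0.019 m and angle between the x axis of wedge and the x axis of jig, either way round below 0.05 rad and angle between wedge's own z axis and vertical below 0.06 rad and contact force between wedge and blank above 1 N), for 0.05 s.
At the end, for the whole second after the job is handed in: blank within 2.5 mm of stop and fence, square within 2 degrees, flat; wedge flat between blank and cheek, thin end to the stop, at most 5 mm short of tight and within 3 degrees of the feed; stick upright in its holder (foot within 20 mm of centre, lean under 0.4 rad); all at rest (all of step 2 and horizontal distance between push_stick and holder below 0.02 m and height (world z) of push_stick below 0.03 m and angle between push_stick's own z axis and vertical below 0.4 rad and x of wedge in the frame of jig between -0.063 and -0.04 m and y of wedge in the frame of jig between 0.029 and 0.037 m and z of wedge in the frame of jig below 0.019 m and angle between the x axis of wedge and the x axis of jig, either way round below 0.05 rad and angle between wedge's own z axis and vertical below 0.06 rad and linear speed of each of blank, wedge, push_stick below 0.01 m/s); the robot touches nothing.
It fails at once if the gripper or the arm touches the blank (contact force between any of the fingers, the arm and blank above 0.3 N).
It fails at once if the blank is under the bridge more than 5 mm off the fence or more than 5 degrees askew (x of blank in the frame of jig above -0.03 m and (y of blank in the frame of jig above -0.005 m or angle between the x axis of blank and the x axis of jig, either way round above 0.09 rad)).
It fails at once if a bystander is pushed more than 30 mm (distance of any of nail_tin, ink_bottle, cotton_reel from where it was at the start of the episode above 0.03 m).
It also fails if it takes over 66 s, if anything falls off the work surface, if the arm or the gripper's body presses on something with over 40 N, if the wrist force passes 120 N, or if a joint passes its speed limit or range.

### The arm

A 6-joint arm with a two-finger parallel gripper is mounted at the origin on a cart in front of the work surface, level with it; the furniture and walls round the work are solid. World frame = base frame: x ahead of the robot, y to its left, z up, the work surface at z = 0. Lengths are in mm, angles in rad, forces in N, time in s.
With the tool pointing down it reaches from about 250 to 850 mm from the base axis. Payload 12.5 kg.
Tool frame: the origin (TCP) lies between the finger pads; the fingertips stand 25 mm ahead of it and the grasp point (between the pads) lies 6 mm ahead of it; z points along the fingers, y is the line along which they close (so a half turn about z gives the same grasp; the last joint's range is limited). The gripper opens to 93 mm and grips with 3 to 60 N. Pads are 15 mm wide; open, the fingers measure 128 mm over their backs; the gripper's body (75 mm by 188 mm) begins 65 mm behind the grasp point.
Start: joints at [1.151, 0.351, 1.652, -0, 1.139, -0.085], TCP at [180.687, 519.458, 243.633] pointing down, gripper open.
Joint ranges: [-2.75, 2.75], [-0.79, 2.1], [0.01, 2.65], [-1.57, 4.71], [0.07, 3.14], [-2.87, 2.87]. Speed limits (rad/s): [2.22, 2.22, 2.79, 3.14, 3.14, 3.14].

### API

Orientations are given as a rotation vector (axis times angle).
In Python, from station import * gives the robot as it stands.
- The arm moves only by the tool drive_tool, never from a script. Its argument "plan" is a list of rows, each a list of 6 numbers: the shift along the tool's x, y, z in mm, then the turn, a rotation vector about the tool's x, y, z in rad. A call has 1 to 5 rows; each row shifts and turns the commanded pose from where the row before left it, along the tool's axes as they then stand; what a row does not reach is not made up. A row lasts 1/10 s, in which the tool goes at most 50 mm and 8.59 degrees, less where a joint would pass 70% of its speed; a pose out of reach is approached as far as the arm can. A call is refused whole if a number of a shift passes 50 or a number of a turn 0.15, either way. A call with a gripper value outside its range is refused whole. "jaw" is the finger opening in mm, from 0 to 93, set as the call begins (left out, the last holds). The fingers move at their own pace and stop on an object; "newtons" is the grip in N (left out, the last holds). Time passes only in rows, so rows that do not move let the fingers close. It gives the time, the measured TCP pose, the force, the opening and the grip force at its end, in the units of the state.
- get_state(): the state, without advancing time (a new reading comes with each control period).
- get_image(name): name is "scene" or "top"; returns (picture, depth): 480x640x3 uint8, red, green, blue; 480x640 float32, mm along the optical axis (not along the pixel's ray), 0 where there is no reading.
- calibration(name): a dict with "fx", "fy", "cx", "cy" (pixels), "rvec" (rotation vector, rad) and "tvec" (3), from world to camera coordinates, as OpenCV has them. Camera axes: x right, y down, z forward; pixel columns grow to the right and rows downward; lengths in mm; the calibration is good to about 2 mm. A picture is of the moment at which its call begins. calibration takes no time and is no camera call.
- sign_off(): hands the job in; it is judged then, once.
The state is a dict: "clock": time; "joint_pos": joint angles; "qd": joint speeds; "effort": joint torques, N m; "position": TCP position; "tcp_rot": TCP orientation; "ft_force": force on the tool from outside, world axes, zero at the start; "torque": the same for the moment, N m; "width": finger opening in mm; "grip_force": force on a finger pad.
Only numpy, scipy, OpenCV 4.12 (cv2) and the standard library are available. Lean on these libraries where they do the work, as an engineer would, in place of code of your own. Each camera call takes 0.05 s, during which the arm holds its last target. There are 200 camera calls.

## Working session

There is one attempt and no reset: what is moved stays moved. The work goes in short steps, Python scripts to look and compute and a tool call to move; the robot and the scene stay as the last step left them, time stands still between calls to the robot, and variables do not carry over. Pictures are saved under pics/ and viewed, at most 13 in all, crops included, and the job is handed in when it is done.

Besides the shell and the picture viewer there is one more tool, called after "Emit:" as name(argument=value, ...), one argument or row to a line, values as JSON. drive_tool: Moves the arm, as the interface text tells. Its arguments: {"type":"object","properties":{"plan":{"type":"array"},"jaw":{"type":"number"},"newtons":{"type":"number"}},"required":["plan"]}

```bash
mkdir -p pics
python3 - <<'E'
from station import *
import cv2,numpy as np
for n in("scene","top"):
    p,d=get_image(n); cv2.imwrite(f"pics/{n}0.png",p[:,:,::-1]); np.savez(f"{n}0.npz",p=p,d=d)
    c=calibration(n); R=cv2.Rodrigues(np.array(c["rvec"]))[0]; print(n,c,"campos",-R.T@np.array(c["tvec"]))
print(get_state())
E
```

```text
scene {'fx': 440.33947062150867, 'fy': 440.33947062150867, 'cx': 325.4523686031072, 'cy': 237.58876333859268, 'rvec': array([ 2.08161147, -0.97536705,  0.48454044]), 'tvec': array([-291.94653784,  332.65644146,  504.35641621])} campos [  38.63014243 -334.34304111  580.5091959 ]
top {'fx': 451.65301291949254, 'fy': 451.65301291949254, 'cx': 327.3045965207694, 'cy': 235.90532040757967, 'rvec': array([ 2.12633713, -2.10985622,  0.2087612 ]), 'tvec': array([ 64.15456581, 562.16761219, 972.66202265])} campos [ 360.92513112   67.71759948 1063.6573787 ]
{'clock': 0.1, 'joint_pos': array([ 1.15142481e+00,  3.51164393e-01,  1.65234030e+00, -3.34520182e-05,
        1.13906658e+00, -8.46137864e-02]), 'qd': array([-1.32725454e-03, -6.39164947e-05, -1.02396423e-03, -1.79974327e-04,
        7.98665303e-04, -4.38096947e-04]), 'effort': array([ 3.78698260e-04, -4.98035395e+01, -2.85700625e+01,  7.00391270e-02,
        2.39624188e-02, -6.17086653e-05]), 'position': array([180.5779719 , 519.22721881, 243.1726024 ]), 'tcp_rot': array([-5.23326862e-01, -3.09748009e+00,  1.50046885e-03]), 'ft_force': array([ 0.33147114, -0.94247342, -0.13896027]), 'torque': array([ 0.01261472, -0.02600719, -0.01513485]), 'grip_force': 0.0, 'width': 92.65020838307294}
```

View pics/scene0.png

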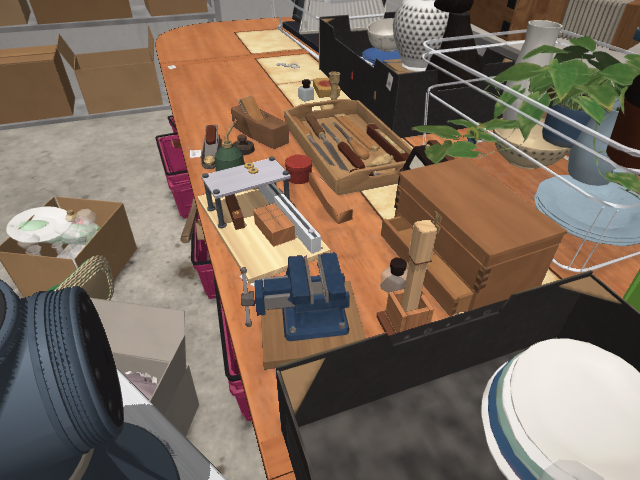

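View pics/top0.png

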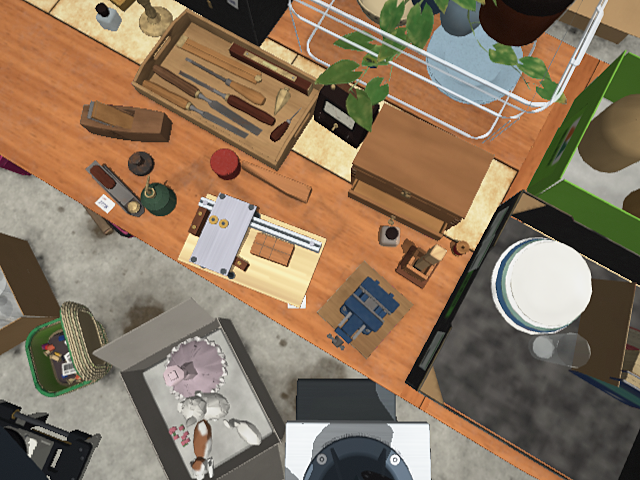

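The scene shows, in the top image: jig at (250,250), blank at (272,250), the wedge behind the fence at (275,180) with its head to the right, the stick in its holder at (420,262), and the vice at (362,305). I'll zoom in for the details.

```bash
cat > h.py <<'E'
from station import *
import cv2,numpy as np
from scipy.spatial.transform import Rotation as Ro
def cam(n):
    c=calibration(n); K=np.array([[c["fx"],0,c["cx"]],[0,c["fy"],c["cy"]],[0,0,1.]])
    return K,cv2.Rodrigues(np.array(c["rvec"]))[0],np.array(c["tvec"],float)
def cloud(n,d):
    K,R,t=cam(n); v,u=np.mgrid[:480,:640]
    r=np.stack([(u-K[0,2])/K[0,0],(v-K[1,2])/K[1,1],np.ones_like(u,float)],-1)*d[...,None]
    return (r-t)@R
def ray(n,u,v,z):  # pixel -> world at height z
    K,R,t=cam(n); r=R.T@np.linalg.inv(K)@[u,v,1]; o=-R.T@t; return o+r*(z-o[2])/r[2]
def proj(n,P):
    K,R,t=cam(n); return cv2.projectPoints(np.array(P,float).reshape(-1,1,3),cv2.Rodrigues(R)[0],t,K,None)[0].reshape(-1,2)
E
python3 - <<'E'
from h import *
p=np.load("top0.npz")["p"]
c=p[150:310,170:480,::-1]; cv2.imwrite("pics/c1.png",cv2.resize(c[:, :170],None,fx=4.7,fy=3.7*1.27 if 0 else 3.7,interpolation=cv2.INTER_CUBIC)[:600,:800])
c=p[225:360,310:475,::-1]; cv2.imwrite("pics/c2.png",cv2.resize(c,None,fx=4,fy=4,interpolation=cv2.INTER_CUBIC))
d=np.load("top0.npz")["d"]; P=cloud("top",d)
for u,v in [(272,250),(220,230),(301,190),(250,172),(310,285),(388,270),(425,255),(440,258),(420,280),(225,163),(389,234),(459,247),(365,300)]: print(u,v,P[v,u].round(1))
E
```

```text
272 250 [529.  194.   50.2]
220 230 [564.5 303.1  97.9]
301 190 [677.3 132.   31.4]
250 172 [726.7 258.   15.6]
310 285 [4.547e+02 1.083e+02 3.000e-01]
388 270 [491.3 -75.4   2.1]
425 255 [ 501.3 -127.2  170.5]
440 258 [ 488.7 -145.7  215.5]
420 280 [ 466.5 -146.6   19.4]
225 163 [736.1 311.4  51.1]
389 234 [566.2 -71.3  60.2]
459 247 [ 540.6 -233.8   42.7]
365 300 [416.9 -15.   67.8]
```

View pics/c1.png

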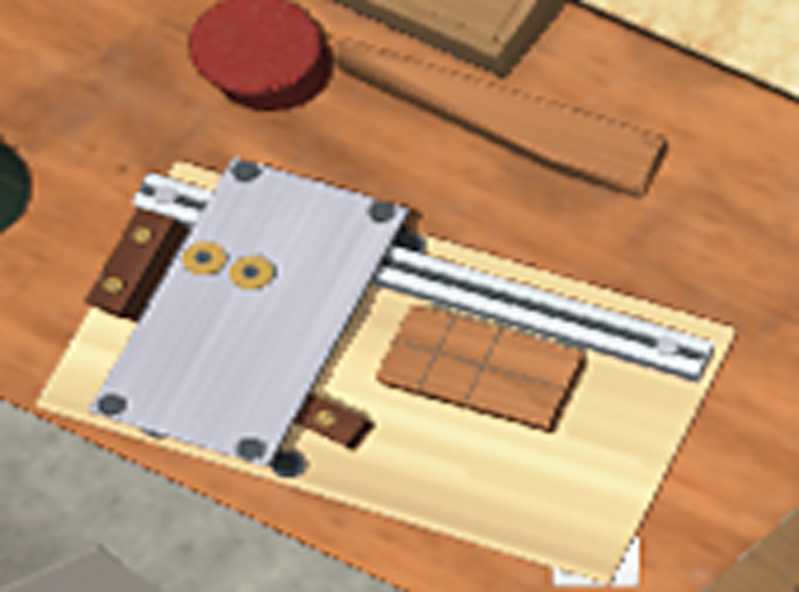

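View pics/c2.png

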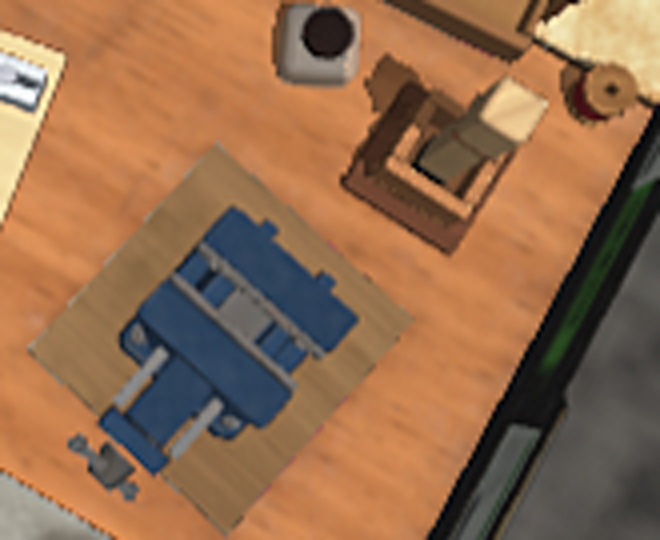

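Crops (c1 offset (170,150), scale 4.7×3.7; c2 offset (310,225), scale 4): c1 shows the blank at top pixel (272,250), fence rail behind it, wedge with head at (306,192), tip near the tin (242,162), its taper on the robot's side. c2 shows the holder around (417,262), with the stick top at (438,252). Next I fit poses from the depth.

Run:
```python
from h import *
def rect(Q):
    (c,s,a)=cv2.minAreaRect(Q.astype(np.float32)); return np.round(c,1),np.round(s,1),round(a,1)
for n in("top","scene"):
    f=np.load(n+"0.npz"); P=cloud(n,f["d"]); x,y,z=P[...,0],P[...,1],P[...,2]
    def sel(x0,x1,y0,y1,z0,z1): return P[(x>x0)&(x<x1)&(y>y0)&(y<y1)&(z>z0)&(z<z1)]
    for name,b in dict(bridge=(440,680,200,400,92,101),blank=(480,580,130,250,45,57),board=(400,720,60,400,9,21),wedge=(640,760,90,310,24,36),
        holderrim=(440,550,-200,-80,60,74),base=(440,550,-200,-80,7,16),sticktop=(440,560,-220,-80,208,226),fence=(520,680,60,400,49,57),shaft=(440,560,-220,-80,140,150), vicetop=(330,500,-120,80,90,150)).items():
        Q=sel(*b)
        if len(Q)>8: print(n,name,len(Q),"med",np.median(Q,0).round(1),"mean",Q.mean(0).round(1),rect(Q[:,:2]),Q[:,2].max().round(1))
s=get_state(); print(Ro.from_rotvec(s["tcp_rot"]).as_matrix().round(3))
```

```text
top bridge 2782 med [554.2 295.6  97.9] mean [556.2 296.   97.9] (array([559. , 296.8]), array([ 91.5, 166.3]), 69.1) 101.0
top blank 1161 med [541.  186.4  51.5] mean [541.8 187.4  51.5] (array([539. , 189.8]), array([118.6,  82.4]), 88.8) 57.0
top board 4282 med [492.1 190.   15.1] mean [504.2 200.2  15.1] (array([572.3, 197.3]), array([376.3, 271.4]), 69.2) 21.0
top wedge 931 med [700.3 182.6  29.9] mean [702.7 186.5  29.9] (array([721.7, 200.5]), array([198.1,  83.6]), 72.9) 36.0
top holderrim 273 med [ 492.4 -134.8   67.6] mean [ 496.9 -136.2   67.5] (array([ 500.6, -142.4]), array([54. , 55.1]), 56.2) 73.8
top base 352 med [ 489.2 -124.7   11.6] mean [ 494.4 -128.7   11.7] (array([ 511. , -125.9]), array([116.9,  74.6]), 54.7) 16.0
top sticktop 193 med [ 499.6 -141.   217.6] mean [ 499.8 -141.   217.1] (array([ 500.8, -142.4]), array([25.9, 26.7]), 57.3) 221.1
top fence 1605 med [561.1 202.3  52.7] mean [567.6 219.3  52.7] (array([567.4, 232.9]), array([299. ,  89.1]), 72.3) 57.0
top vicetop 2037 med [395.3 -11.4 120.6] mean [393.2 -10.4 114.4] (array([384.4,  -3.1]), array([ 8
[... 666 characters left out ...]
213 med [ 477.9 -113.3   11.4] mean [ 479.5 -113.3   11.3] (array([499.2, -99.8]), array([99. , 27.7]), 35.4) 15.7
scene sticktop 308 med [ 494.1 -143.2  216.4] mean [ 494.6 -142.5  215.2] (array([ 497.8, -140.7]), array([26.2, 25.1]), 55.5) 219.0
scene fence 1153 med [552.7 192.2  51.7] mean [558.4 188.2  51.7] (array([550.9, 200.6]), array([220.2,  90.3]), 65.0) 56.9
scene shaft 91 med [ 491.8 -145.2  145.2] mean [ 492.3 -143.7  144.9] (array([ 492.1, -142.1]), array([12.7, 26.5]), 10.4) 149.7
scene vicetop 3172 med [387.6 -14.1 119.3] mean [386.2 -13.4 112.8] (array([382.7,  -1. ]), array([ 92. , 160.9]), 47.6) 126.0
[[-0.944  0.329 -0.   ]
 [ 0.329  0.944 -0.001]
 [ 0.    -0.001 -1.   ]]
```

Run:
```python
from h import *
from scipy.ndimage import label
res={}
for n in("top","scene"):
    f=np.load(n+"0.npz"); p=f["p"];P=cloud(n,f["d"]); x,y,z=P[...,0],P[...,1],P[...,2]
    # bridge rect yaw by connected component
    def comp(m,u):
        l,_=label(m); return P[l==l[u[1],u[0]]]
    yaw=np.radians(69.1); ex=np.array([np.cos(yaw),np.sin(yaw)]); ey=np.array([-ex[1],ex[0]])
    C={"top":(559.,296.8),"scene":(556.4,298.1)}[n]; O=np.array(C)-55*ex-10*ey
    J=np.stack([(P[...,:2]-O)@ex,(P[...,:2]-O)@ey],-1)
    m=(abs(z-51)<4)&(J[...,0]>-130)&(J[...,0]<5)&(J[...,1]<40)
    # fence face edge vs blank: colour — wood is red>blue
    wood=(p[...,0].astype(int)-p[...,2]>40)
    b=J[m&wood&(J[...,1]>-40)]; r=cv2.minAreaRect(b.astype(np.float32)); print(n,"O",O.round(1),"blank in jig",r,len(b))
    fe=J[(abs(z-53)<3)&~wood&(J[...,0]<0)&(J[...,0]>-152)&(J[...,1]>-70)&(J[...,1]<-25)]
    xs=np.arange(-140,0,10); e=[fe[abs(fe[:,0]-q)<6][:,1] for q in xs]
    print("fence upper/lower edges",[(round(float(k.min()),1),round(float(k.max()),1)) for k in e if len(k)>3])
    w=P[(abs(z-30)<5)&(x>640)&(x<745)&(y>95)&(y<290)&wood]
    i=w[:,:2]; r=cv2.minAreaRect(i.astype(np.float32)); print("wedge",r,len(i))
    jw=(i-O)@np.c_[ex,ey]; 
    for q in range(int(jw[:,0].min()),int(jw[:,0].max())+1,15):
        k=jw[abs(jw[:,0]-q)<3][:,1]; 
        if len(k): print("  ",q,k.min().round(1),k.max().round(1))
    if n=="top":
        for (x0,x1,y0,y1) in [(540,620,-130,-20),(560,640,-250,-120),(400,500,-300,-200),(400,480,-260,-200),(620,720,-200,60),(740,800,80,300),(640,760,280,360)]:
            k=z[(x>x0)&(x<x1)&(y>y0)&(y<y1)]; print((x0,x1,y0,y1),np.percentile(k,[50,98]).round() if len(k) else None)
```

```text
top O [548.7 241.9] blank in jig ((-48.975135803222656, -2.805023193359375), (90.16928100585938, 49.94327163696289), 1.4151251316070557) 840
fence upper/lower edges [(-56.5, -35.4), (-55.5, -35.4), (-56.0, -35.2), (-56.7, -35.2), (-56.1, -35.3), (-55.9, -28.3), (-55.9, -35.7), (-55.4, -35.6), (-55.4, -35.0), (-55.6, -35.2), (-55.6, -35.2), (-55.9, -35.2), (-55.9, -34.9), (-55.9, -34.7)]
wedge ((712.2542114257812, 190.41763305664062), (180.12306213378906, 46.18850326538086), 58.73581314086914) 840
   -76 -176.3 -141.2
   -61 -175.1 -141.3
   -46 -176.1 -141.5
   -31 -176.2 -142.5
   -16 -177.2 -144.2
   -1 -176.5 -148.1
   14 -177.7 -149.1
   29 -192.7 -151.9
   44 -176.8 -154.6
   59 -176.6 -157.7
   74 -177.3 -161.1
   89 -175.7 -164.2
(540, 620, -130, -20) [ 3. 64.]
(560, 640, -250, -120) [ 67. 151.]
(400, 500, -300, -200) [  5. 133.]
(400, 480, -260, -200) [ 23. 137.]
(620, 720, -200, 60) [130. 152.]
(740, 800, 80, 300) [ 3. 56.]
(640, 760, 280, 360) [14. 98.]
scene O [546.1 243.2] blank in jig ((-48.006919860839844, -3.0231399536132812), (94.3983383178711, 50.42180633544922), 2.4238955974578857) 684
fence upper/lower edges [(-56.6, -35.6), (-56.6, -35.6), (-56.4, -34.9), (-57.0, -34.6), (-55.9, -35.5), (-55.9, -28.3), (-56.7, -34.6), (-56.6, -34.6), (-56.4, -34.9), (-56.1, -35.7), (-56.8, -35.2), (-56.9, -35.8), (-56.3, -35.7), (-56.5, -35.2)]
wedge ((715.1729125976562, 196.21731567382812), (188.27386474609375, 61.22004699707031), 66.07376861572266) 641
   -77 -177.1 -143.7
   -62 -175.8 -141.4
   -47 -176.4 -141.3
   -32 -175.8 -142.7
   -17 -177.5 -143.4
   -2 -176.0 -146.7
   13 -174.2 -150.3
   28 -193.5 -151.9
   43 -195.8 -154.1
   58 -176.7 -158.2
   73 -176.4 -159.5
   88 -176.3 -162.4
   103 -171.4 -149.9
```

```bash
cat >> h.py <<'E'
YAW=np.radians(69.1); EX=np.array([np.cos(YAW),np.sin(YAW),0]); EY=np.array([-EX[1],EX[0],0]); O=np.array([547.4,242.5,0])
EZ=np.array([0,0,1.])
def jw(x,y,z): return O+x*EX+y*EY+z*EZ
def wj(p): d=np.array(p)-O; return np.array([d@EX,d@EY,d[2]])
def Rt(yawdeg,lean=0):  # tool y at yaw (vertical), then lean (deg) foot foremost along tool y
    a=np.radians(yawdeg); y=np.array([np.cos(a),np.sin(a),0]); z=-EZ
    l=np.radians(lean); z2=np.cos(l)*z+np.sin(l)*y; y2=np.cos(l)*y-np.sin(l)*z
    return np.c_[np.cross(y2,z2),y2,z2]
def go(pos,R):
    s=get_state(); R0=Ro.from_rotvec(s["tcp_rot"]).as_matrix(); rv=Ro.from_matrix(R0.T@R).as_rotvec()
    d=np.array(pos)-s["position"]
    print("turn",rv.round(4),"| shift in old axes",(R0.T@d).round(1),"| in new axes",(R.T@d).round(1),"| now world",s["position"].round(1),"jig",wj(s["position"]).round(1),"t",round(s["clock"],2),"F",s["ft_force"].round(2),"w",round(float(s["width"]),1),"g",round(float(s["grip_force"]),1))
E
python3 - <<'E'
from h import *
go([499.3,-141.5,300],Rt(56.2))
E
```

```text
turn [-1.000e-03  1.000e-04  2.552e-01] | shift in old axes [-518.1 -519.4  -56.3] | in new axes [-632.4 -371.8  -56.8] | now world [180.6 519.2 243.2] jig [127.7 441.4 243.2] t 0.1 F [ 0.33 -0.94 -0.14] w 92.7 g 0.0
```

Emit:
drive_tool(
  plan=[
    [0,0,-28,0,0,0.1276],
    [0,0,-28,0,0,0.1276],
    [-42,-25,0,0,0,0],
    [-42,-25,0,0,0,0],
    [-42,-25,0,0,0,0],
  ],
  jaw=60,
)

```text
clock: 0.6
position: [243.8, 385.4, 299.4]
tcp_rot: [-0.912, -3.006, 0.001]
ft_force: [1.6, 0.8, -0.9]
width: 60.9
grip_force: 0.0
```

Emit:
drive_tool(
  plan=[
    [-42,-25,0,0,0,0],
    [-42,-25,0,0,0,0],
    [-42,-25,0,0,0,0],
    [-42,-25,0,0,0,0],
    [-42,-25,0,0,0,0],
  ],
)

```text
clock: 1.1
position: [348.8, 164.5, 299.7]
tcp_rot: [0.913, 3.006, 0.0]
ft_force: [1.4, 0.3, 1.5]
width: 59.7
grip_force: 0.0
```

Emit:
drive_tool(
  plan=[
    [-42,-25,0,0,0,0],
    [-42,-25,0,0,0,0],
    [-42,-25,0,0,0,0],
    [-42,-25,0,0,0,0],
    [-42,-25,0,0,0,0],
  ],
)

```text
clock: 1.6
position: [453.9, -56.5, 299.6]
tcp_rot: [-0.914, -3.006, -0.0]
ft_force: [-0.1, 0.8, 1.4]
width: 59.8
grip_force: 0.0
```

Run:
```python
from h import *
go([499.3,-141.5,192],Rt(56.2))
```

```text
turn [ 0.0001 -0.0001 -0.0005] | shift in old axes [-85.1 -45.3 107.5] | in new axes [-85.  -45.4 107.6] | now world [453.9 -56.5 299.6] jig [-312.7  -19.3  299.6] t 1.6 F [-0.15  0.81  1.45] w 59.8 g 0.0
```

Emit:
drive_tool(
  plan=[
    [-42,-22,0,0,0,0],
    [-42,-22,0,0,0,0],
    [0,0,0,0,0,0],
    [0,0,0,0,0,0],
  ],
)

```text
clock: 2.0
position: [498.7, -138.1, 298.9]
tcp_rot: [-0.915, -3.004, -0.0]
ft_force: [-0.2, 0.7, 0.9]
width: 60.1
grip_force: 0.0
```

Run:
```python
from h import *
go([499.3,-141.5,192],Rt(56.2))
```

```text
turn [-0.0003 -0.0016 -0.0016] | shift in old axes [ -2.6  -2.4 106.9] | in new axes [ -2.4  -2.5 106.9] | now world [ 498.7 -138.1  298.9] jig [-372.9  -90.2  298.9] t 2.0 F [-0.16  0.67  0.87] w 60.1 g 0.0
```

Emit:
drive_tool(
  plan=[
    [-2.5,-2.5,36,0,0,0],
    [0,0,36,0,0,0],
    [0,0,35,0,0,0],
    [0,0,0,0,0,0],
  ],
)

```text
clock: 2.4
position: [497.2, -139.2, 189.3]
tcp_rot: [-0.909, -3.0, -0.001]
ft_force: [-0.6, -0.1, 0.3]
width: 60.2
grip_force: 0.0
```

Emit:
drive_tool(
  plan=[
    [0,0,0,0,0,0],
    [0,0,0,0,0,0],
    [0,0,0,0,0,0],
    [0,0,0,0,0,0],
  ],
  jaw=0,
  newtons=45,
)

```text
clock: 2.8
position: [500.0, -141.2, 193.8]
tcp_rot: [0.913, 3.004, -0.0]
ft_force: [0.3, -0.1, -0.3]
width: 32.3
grip_force: 0.0
```

Run:
```python
from h import *
go([499.3,-141.5,192],Rt(56.2))
p,d=get_image("scene"); cv2.imwrite("pics/s1.png",cv2.resize(p[150:400,230:480,::-1],None,fx=2.4,fy=2.4))
```

```text
turn [ 0.0004  0.0018 -0.    ] | shift in old axes [ 0.4 -0.6  1.8] | in new axes [ 0.4 -0.6  1.8] | now world [ 500.  -141.2  193.8] jig [-375.4  -92.6  193.8] t 2.8 F [ 0.28 -0.15 -0.28] w 32.3 g 0.0
```

View pics/s1.png

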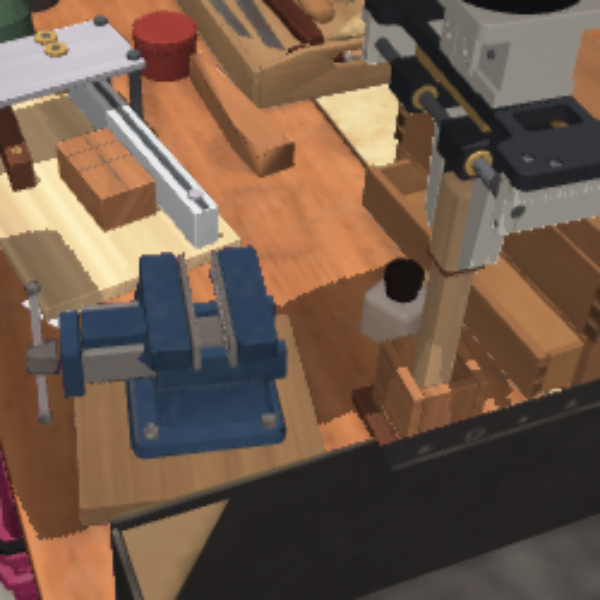

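The picture shows the fingers either side of the stick's handle (crop pixel 460,220), fully round it with the jaws still closing. I finish the grip, lift, and travel over the vice.

Emit:
drive_tool(
  plan=[
    [0,0,0,0,0,0],
    [0,0,0,0,0,0],
    [0,0,0,0,0,0],
  ],
)

```text
clock: 3.15
position: [499.9, -141.3, 193.3]
tcp_rot: [0.913, 3.005, -0.0]
ft_force: [-0.7, 1.5, 5.6]
width: 25.7
grip_force: 44.9
```

Emit:
drive_tool(
  plan=[
    [0,0,-15,0,0,0],
    [0,0,-35,0,0,0],
    [0,0,-45,0,0,0],
    [0,0,-45,0,0,0],
    [0,0,0,0,0,0],
  ],
)

```text
clock: 3.65
position: [501.2, -141.7, 338.3]
tcp_rot: [0.911, 2.997, -0.001]
ft_force: [-0.5, -0.2, -1.1]
width: 25.7
grip_force: 44.9
```

Run:
```python
from h import *
# stick vertical, foot centre beside blank's +y side, 12 mm clear; foot 5 mm over board; foot is 176 ahead of TCP
go(jw(-49,22+10.5+25,15+5+176),Rt(69.1)); go(jw(-49,22+10.5+25,320),Rt(69.1))
```

```text
turn [ 0.0011  0.0091 -0.2252] | shift in old axes [221.7 284.1 140.9] | in new axes [151.4 326.4 142.3] | now world [ 501.2 -141.7  338.3] jig [-375.4  -93.9  338.3] t 3.65 F [-0.49 -0.22 -1.08] w 25.7 g 44.9
turn [ 0.0011  0.0091 -0.2252] | shift in old axes [220.6 284.3  16.9] | in new axes [151.4 326.4  18.3] | now world [ 501.2 -141.7  338.3] jig [-375.4  -93.9  338.3] t 3.65 F [-0.49 -0.22 -1.08] w 25.7 g 44.9
```

Emit:
drive_tool(
  plan=[
    [0,0,0,0,0,-0.1126],
    [0,0,0,0,0,-0.1126],
    [19,41,0,0,0,0],
    [19,41,0,0,0,0],
    [19,41,0,0,0,0],
  ],
)

```text
clock: 4.15
position: [489.5, -4.6, 331.6]
tcp_rot: [-0.571, -3.088, 0.0]
ft_force: [0.6, 0.6, -0.6]
width: 25.6
grip_force: 44.9
```

Emit:
drive_tool(
  plan=[
    [19,41,0,0,0,0],
    [19,41,0,0,0,0],
    [19,41,0,0,0,0],
    [19,41,0,0,0,0],
    [19,40,0,0,0,0],
  ],
)

```text
clock: 4.65
position: [473.5, 220.4, 331.7]
tcp_rot: [-0.57, -3.089, 0.001]
ft_force: [0.5, 0.1, -1.3]
width: 25.9
grip_force: 44.9
```

Emit:
drive_tool(
  plan=[
    [0,0,40,0,0,0],
    [0,0,40,0,0,0],
    [0,0,0,0,0,0],
    [0,0,0,0,0,0],
  ],
)

```text
clock: 5.05
position: [474.3, 218.4, 252.9]
tcp_rot: [-0.57, -3.088, 0.001]
ft_force: [0.3, 0.8, 0.4]
width: 25.4
grip_force: 44.9
```

Run:
```python
from h import *
go(jw(-49,22+10.5+25,15+5+176),Rt(69.1))
p,d=get_image("scene"); cv2.imwrite("pics/s2.png",cv2.resize(p[120:320,170:370,::-1],None,fx=3,fy=3))
```

```text
turn [-0.0008 -0.0009 -0.0002] | shift in old axes [-2.3 -0.4 56.9] | in new axes [-2.2 -0.4 56.9] | now world [474.3 218.4 252.9] jig [-48.6  59.7 252.9] t 5.05 F [0.35 0.81 0.44] w 25.4 g 44.9
```

View pics/s2.png

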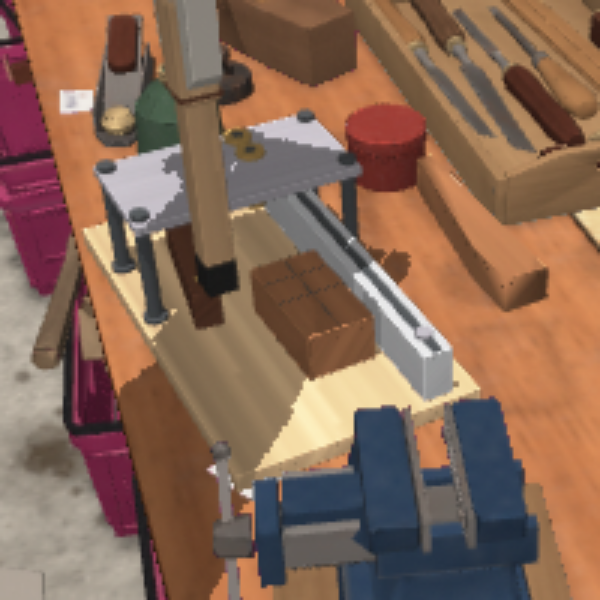

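The picture shows the stick upright in the gripper, with its black foot at crop (213,275), on the cheek's side of the blank (315,310) and clear of both. I lower it beside the blank and press.

Emit:
drive_tool(
  plan=[
    [0,0,28,0,0,0],
    [0,0,27,0,0,0],
    [-10,0,0,0,0,0],
    [-10,0,0,0,0,0],
    [0,0,0,0,0,0],
  ],
)

```text
clock: 5.6
position: [495.3, 211.1, 199.8]
tcp_rot: [0.571, 3.086, 0.003]
ft_force: [-1.0, 0.1, 0.1]
width: 25.5
grip_force: 44.9
```

Emit:
drive_tool(
  plan=[
    [-3,0,0,0,0,0],
    [-3,0,0,0,0,0],
    [-3,0,0,0,0,0],
    [-2,0,0,0,0,0],
    [0,0,0,0,0,0],
  ],
)

```text
clock: 6.1
position: [503.4, 207.5, 197.7]
tcp_rot: [0.57, 3.089, -0.0]
ft_force: [0.2, 0.2, -0.1]
width: 25.4
grip_force: 44.9
```

Emit:
drive_tool(
  plan=[
    [-2,0,0,0,0,0],
    [-2,0,0,0,0,0],
    [0,0,0,0,0,0],
  ],
)

```text
clock: 6.4
position: [506.8, 206.2, 197.5]
tcp_rot: [-0.57, -3.088, -0.0]
ft_force: [-2.0, 1.0, 0.7]
width: 25.9
grip_force: 45.0
```

```bash
cat >> h.py <<'E'
def blank(n,x0=-160,x1=5):
    p,d=get_image(n); P=cloud(n,d); off={"top":np.array([1.3,-.6,0]),"scene":np.array([-1.3,.7,0])}[n]
    D=P-off-O; J=np.stack([D@EX,D@EY],-1); z=P[...,2]
    m=(abs(z-51)<4)&(J[...,0]>x0)&(J[...,0]<x1)&(J[...,1]>-37)&(J[...,1]<30)&(p[...,0].astype(int)-p[...,2]>40)
    b=J[m]; print(n,"blank",len(b),cv2.minAreaRect(b.astype(np.float32)) if len(b)>20 else None); return p
E
python3 - <<'E'
from h import *
go(jw(-49,25,15+5+176),Rt(69.1))
p=blank("scene"); blank("top"); cv2.imwrite("pics/s3.png",cv2.resize(p[120:320,170:370,::-1],None,fx=3,fy=3))
E
```

```text
turn [-0.0001 -0.001  -0.0002] | shift in old axes [-0.  -0.6  1.5] | in new axes [-0.  -0.6  1.5] | now world [506.8 206.2 197.5] jig [-48.4  25.  197.5] t 6.4 F [-2.04  0.99  0.72] w 25.9 g 45.0
scene blank 573 ((-49.983882904052734, -2.6926231384277344), (92.61356353759766, 63.965145111083984), 1.6382153034210205)
top blank 4 None
```

Emit:
drive_tool(
  plan=[
    [-1.5,0,0,0,0,0],
    [-1.5,0,0,0,0,0],
    [0,0,0,0,0,0],
    [0,0,0,0,0,0],
  ],
)

```text
clock: 6.9
position: [509.2, 205.2, 197.5]
tcp_rot: [-0.57, -3.088, 0.0]
ft_force: [-4.2, 2.2, 1.7]
width: 26.0
grip_force: 45.0
```

Run:
```python
from h import *
go(jw(-49,25,15+5+176),Rt(69.1))
p=blank("scene"); cv2.imwrite("pics/s3.png",cv2.resize(p[120:320,170:370,::-1],None,fx=3,fy=3))
```

```text
turn [-0.0003 -0.0016 -0.0001] | shift in old axes [ 2.6 -0.5  1.5] | in new axes [ 2.6 -0.5  1.5] | now world [509.2 205.2 197.5] jig [-48.5  22.4 197.5] t 6.9 F [-4.2   2.19  1.69] w 26.0 g 45.0
scene blank 575 ((-48.81808090209961, -2.9393844604492188), (64.10184478759766, 92.2302474975586), 88.71065521240234)
```

View pics/s3.png

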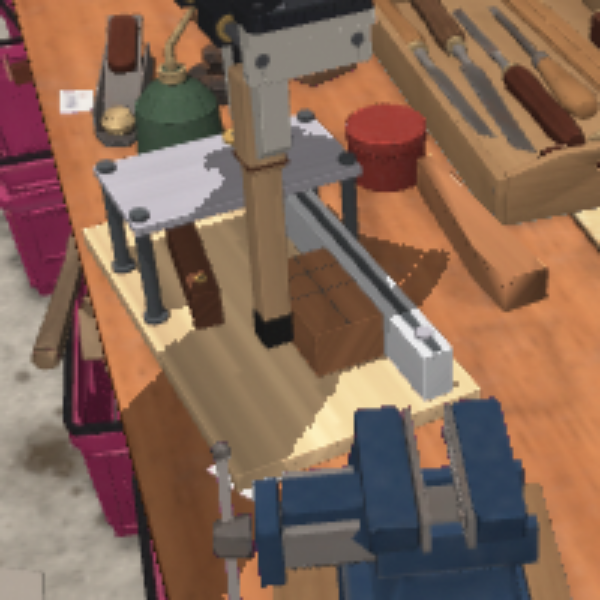

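The picture shows the foot at crop (272,330) on the blank's near side, and the blank flush with the fence rail. The force has risen to about 4.7 N, so the blank is pressed home against the fence. I now back off, lift, lean the stick and go behind the blank.

Emit:
drive_tool(
  plan=[
    [8,0,0,0,0,0],
    [12,0,-20,0,0,0],
    [0,-40,-40,0,0,0],
    [0,-45,-40,0,0,0],
    [0,-45,0,0,0,0],
  ],
)

```text
clock: 7.45
position: [450.1, 101.7, 290.1]
tcp_rot: [0.566, 3.082, 0.003]
ft_force: [1.2, -0.7, -1.0]
width: 25.4
grip_force: 45.0
```

Run:
```python
from h import *
R=Rt(69.1,35); print(R.round(3))
foot=jw(-94-20-8.6,-8,15+9+60); go(foot-176*R[:,2],R)
```

```text
[[-0.934  0.292  0.205]
 [ 0.357  0.765  0.536]
 [ 0.     0.574 -0.819]]
turn [-0.6077  0.0068  0.0038] | shift in old axes [-48.1 -57.5  62.1] | in new axes [-48.6 -82.4  17.9] | now world [450.1 101.7 290.1] jig [-166.3   40.6  290.1] t 7.45 F [ 1.17 -0.71 -0.99] w 25.4 g 45.0
```

Emit:
drive_tool(
  plan=[
    [0,0,0,-0.1222,0,0],
    [0,0,0,-0.1222,0,0],
    [0,0,0,-0.1222,0,0],
    [0,0,0,-0.1222,0,0],
    [0,0,0,-0.1222,0,0],
  ],
)

```text
clock: 7.95
position: [449.3, 101.8, 286.8]
tcp_rot: [0.524, 2.843, 0.902]
ft_force: [-0.3, 1.7, -0.7]
width: 26.0
grip_force: 45.0
```

Emit:
drive_tool(
  plan=[
    [-16,-27,6,0,0,0],
    [-16,-27,6,0,0,0],
    [-16,-28,6,0,0,0],
    [0,0,0,0,0,0],
    [0,0,0,0,0,0],
  ],
)

```text
clock: 8.45
position: [473.5, 31.9, 224.4]
tcp_rot: [0.527, 2.849, 0.898]
ft_force: [0.6, 0.4, -0.3]
width: 25.8
grip_force: 45.0
```

Run:
```python
from h import *
R=Rt(69.1,35)
foot=jw(-94-14-8.6,-8,15+9); go(foot-176*R[:,2],R)
s=get_state(); Rm=Ro.from_rotvec(s["tcp_rot"]).as_matrix(); print("foot",wj(s["position"]+176*Rm[:,2]).round(1),"1mm jig x,y,z in tool:",(R.T@np.c_[EX,EY,EZ]).T.round(4))
p=blank("scene"); blank("top"); cv2.imwrite("pics/s4.png",cv2.resize(p[120:320,170:370,::-1],None,fx=3,fy=3))
```

```text
turn [-0.0004  0.0001 -0.0012] | shift in old axes [ -1.9 -27.6  49.2] | in new axes [ -1.9 -27.6  49.2] | now world [473.5  31.9 224.4] jig [-223.1   -6.1  224.4] t 8.45 F [ 0.59  0.42 -0.29] w 25.8 g 45.0
foot [-122.3   -6.1   80.1] 1mm jig x,y,z in tool: [[-0.      0.8192  0.5736]
 [ 1.      0.      0.    ]
 [ 0.      0.5736 -0.8192]]
scene blank 547 ((-48.85063552856445, -9.838239669799805), (92.66419219970703, 49.83015441894531), 0.5916008949279785)
top blank 813 ((-49.619117736816406, -9.72010612487793), (49.23662567138672, 90.14610290527344), 89.90986633300781)
```

View pics/s4.png

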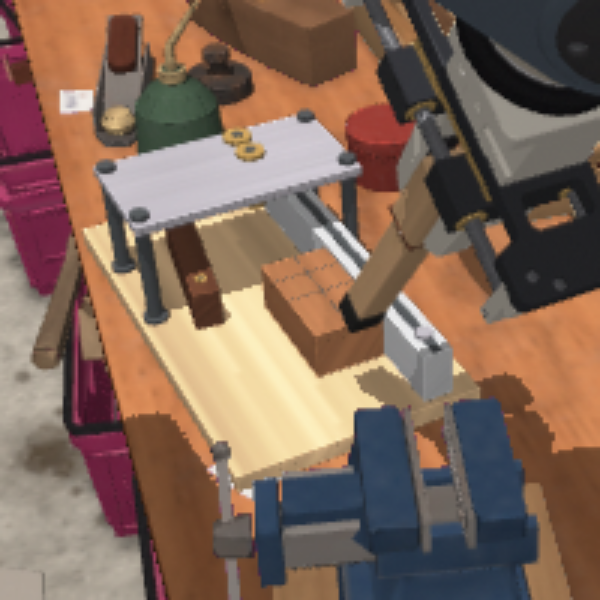

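The picture shows the leaning stick, its foot at crop (360,315), above and behind the blank, and the blank flush and square to the fence. Before lowering I check the vice clearance.

Run:
```python
from h import *
for n in("top","scene"):
    P=cloud(n,np.load(n+"0.npz")["d"]); D=P-O; J=np.stack([D@EX,D@EY],-1); z=P[...,2]
    for x0 in(-370,-340,-310,-280,-250,-220):
        print(n,x0,[(y0,int(z[(J[...,0]>x0)&(J[...,0]<x0+30)&(J[...,1]>y0)&(J[...,1]<y0+25)].max(initial=0))) for y0 in(-60,-35,-10,15,40)])
```

```text
top -370 [(-60, 14), (-35, 26), (-10, 124), (15, 126), (40, 121)]
top -340 [(-60, 24), (-35, 27), (-10, 128), (15, 127), (40, 125)]
top -310 [(-60, 26), (-35, 123), (-10, 127), (15, 126), (40, 127)]
top -280 [(-60, 26), (-35, 125), (-10, 125), (15, 126), (40, 126)]
top -250 [(-60, 25), (-35, 27), (-10, 27), (15, 26), (40, 126)]
top -220 [(-60, 4), (-35, 5), (-10, 5), (15, 26), (40, 26)]
scene -370 [(-60, 12), (-35, 23), (-10, 121), (15, 123), (40, 121)]
scene -340 [(-60, 2), (-35, 23), (-10, 123), (15, 123), (40, 123)]
scene -310 [(-60, 23), (-35, 92), (-10, 124), (15, 124), (40, 123)]
scene -280 [(-60, 23), (-35, 123), (-10, 123), (15, 122), (40, 124)]
scene -250 [(-60, 0), (-35, 0), (-10, 0), (15, 0), (40, 123)]
scene -220 [(-60, 0), (-35, 1), (-10, 0), (15, 0), (40, 0)]
```

Emit:
drive_tool(
  plan=[
    [-1,-11,15,0,0,0],
    [-1,-11,15,0,0,0],
    [0,-10,15,0,0,0],
    [0,0,0,0,0,0],
    [0,0,0,0,0,0],
  ],
)

```text
clock: 9.05
position: [475.5, 31.3, 170.1]
tcp_rot: [0.524, 2.848, 0.898]
ft_force: [0.5, -1.0, -0.0]
width: 26.0
grip_force: 45.0
```

```bash
cat >> h.py <<'E'
def foot(L=176):
    s=get_state(); Rm=Ro.from_rotvec(s["tcp_rot"]).as_matrix(); f=s["ft_force"]
    print("foot",wj(s["position"]+L*Rm[:,2]).round(1),"F jig",np.round([f@EX,f@EY,f[2]],2),"T",s["torque"].round(2),"t",round(s["clock"],2),Ro.from_matrix(Rm.T@Rt(69.1,35)).as_rotvec().round(4))
E
python3 -c "
from h import *
foot()"
```

```text
foot [-121.9   -8.2   26. ] F jig [-0.76 -0.79 -0.04] T [-0.32  0.17 -0.05] t 9.05 [0.0002 0.0001 0.001 ]
```

Emit:
drive_tool(
  plan=[
    [0,8.2,5.7,0,0,0],
    [0,4.1,2.9,0,0,0],
    [-0.2,4.1,2.9,0,0,0],
    [-0.2,4.1,2.9,0,0,0],
    [-0.2,4.1,2.9,0,0,0],
  ],
)

```text
clock: 9.55
position: [486.8, 59.2, 169.3]
tcp_rot: [0.525, 2.848, 0.898]
ft_force: [-0.8, -1.1, -1.3]
width: 25.9
grip_force: 45.0
```

Emit:
drive_tool(
  plan=[
    [-0.2,4.1,2.9,0,0,0],
    [-0.2,4.1,2.9,0,0,0],
    [-0.2,4.1,2.9,0,0,0],
    [0,0,0,0,0,0],
  ],
)

```text
clock: 9.95
position: [492.7, 73.2, 169.1]
tcp_rot: [0.525, 2.848, 0.899]
ft_force: [-0.0, -0.5, -0.8]
width: 25.8
grip_force: 45.0
```

Run:
```python
from h import *
foot(); blank("scene",-160,30); p=blank("top",-160,5)
```

```text
foot [-76.7  -9.3  25. ] F jig [-0.47 -0.17 -0.75] T [-0.34  0.12 -0.01] t 9.95 [ 0.0003 -0.0002  0.0003]
scene blank 620 ((-43.54022979736328, -9.745611190795898), (50.20632553100586, 129.03363037109375), 89.89825439453125)
top blank 676 ((-46.92871856689453, -9.43058967590332), (103.8177719116211, 48.93061065673828), 0.35698309540748596)
```

Emit:
drive_tool(
  plan=[
    [-0.1,4.1,2.9,0,0,0],
    [-0.1,4.1,2.9,0,0,0],
    [-0.1,4.1,2.9,0,0,0],
    [-0.1,4.1,2.9,0,0,0],
    [-0.1,4.1,2.9,0,0,0],
  ],
)

```text
clock: 10.55
position: [502.1, 96.4, 168.9]
tcp_rot: [0.525, 2.848, 0.898]
ft_force: [-0.9, -0.4, -0.3]
width: 25.5
grip_force: 45.0
```

Emit:
drive_tool(
  plan=[
    [-0.1,4.1,2.9,0,0,0],
    [-0.1,4.1,2.9,0,0,0],
    [-0.1,4.1,2.9,0,0,0],
    [-0.1,4.1,2.9,0,0,0],
    [-0.1,4.1,2.9,0,0,0],
  ],
)

```text
clock: 11.05
position: [511.6, 119.6, 168.8]
tcp_rot: [0.525, 2.848, 0.898]
ft_force: [-1.3, -0.9, 0.5]
width: 25.7
grip_force: 45.0
```

Run:
```python
from h import *
foot(); p,d=get_image("scene"); cv2.imwrite("pics/s5.png",cv2.resize(p[120:320,170:370,::-1],None,fx=3,fy=3))
```

```text
foot [-26.7 -10.4  24.7] F jig [-1.29  0.88  0.48] T [-0.52  0.32  0.06] t 11.05 [ 0.0001 -0.     -0.0001]
```

View pics/s5.png

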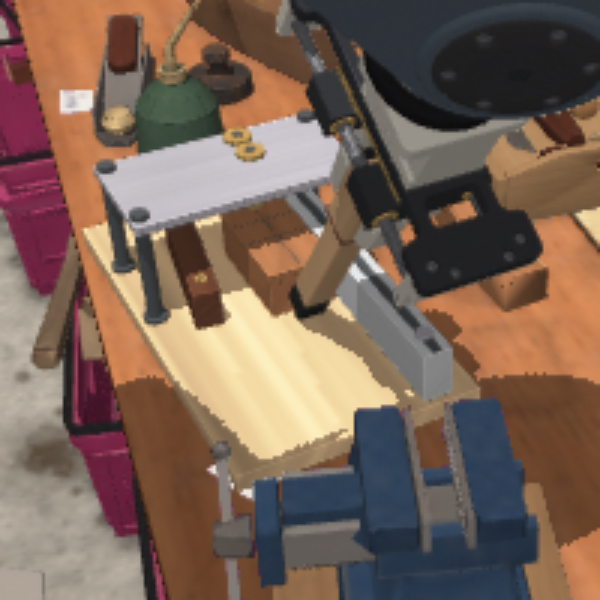

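The blank is going under the bridge, flush with the fence (crop 265,255), with the foot behind it at (310,300). I keep feeding.

Emit:
drive_tool(
  plan=[
    [0,4.1,2.9,0,0,0],
    [0,4.1,2.9,0,0,0],
    [0,4.1,2.9,0,0,0],
    [0,4.1,2.9,0,0,0],
    [0,4.1,2.9,0,0,0],
  ],
)

```text
clock: 11.6
position: [520.6, 143.0, 168.8]
tcp_rot: [0.525, 2.848, 0.898]
ft_force: [-0.2, -0.3, -1.0]
width: 25.7
grip_force: 45.0
```

Emit:
drive_tool(
  plan=[
    [0,4.1,2.9,0,0,0],
    [0,4.1,2.9,0,0,0],
    [0,4.1,2.9,0,0,0],
    [0,4.1,2.9,0,0,0],
    [0,1.6,1.1,0,0,0],
  ],
)

```text
clock: 12.1
position: [528.3, 163.7, 168.6]
tcp_rot: [0.525, 2.848, 0.898]
ft_force: [-0.8, -1.3, -0.5]
width: 26.0
grip_force: 45.0
```

Emit:
drive_tool(
  plan=[
    [0,1.6,1.1,0,0,0],
    [0,1.6,1.1,0,0,0],
    [0,1.6,1.1,0,0,0],
    [0,0,0,0,0,0],
  ],
)

```text
clock: 12.5
position: [530.4, 168.8, 168.7]
tcp_rot: [0.525, 2.848, 0.898]
ft_force: [-0.2, -0.1, -1.1]
width: 25.6
grip_force: 45.0
```

```bash
python3 -c "
from h import *
foot()"
```

```text
foot [ 26.  -10.4  24.6] F jig [-0.13  0.11 -1.14] T [-0.33  0.09 -0.  ] t 12.5 [ 0.0002 -0.0001 -0.    ]
```

Close to the stop; small steps until the force rises.

Emit:
drive_tool(
  plan=[
    [0,1.6,1.1,0,0,0],
    [0,0.8,0.6,0,0,0],
    [0,0,0,0,0,0],
    [0,0,0,0,0,0],
  ],
)

```text
clock: 12.9
position: [531.2, 170.9, 168.5]
tcp_rot: [0.525, 2.849, 0.896]
ft_force: [-3.5, -7.3, 1.4]
width: 25.7
grip_force: 45.0
```

Emit:
drive_tool(
  plan=[
    [0,0.8,0.6,0,0,0],
    [0,0.8,0.6,0,0,0],
    [0,0,0,0,0,0],
  ],
)

```text
clock: 13.2
position: [531.8, 171.8, 168.2]
tcp_rot: [0.524, 2.849, 0.893]
ft_force: [-7.0, -17.2, 7.0]
width: 25.7
grip_force: 45.1
```

```bash
python3 -c "
from h import *
foot()"
```

```text
foot [ 28.9 -10.8  23.7] F jig [-18.61   0.4    6.96] T [-3.52  1.6   0.14] t 13.2 [-0.0031  0.0011  0.0012]
```

Force is 18 N against the stop, so the blank is home. I withdraw straight back, then lift.

Emit:
drive_tool(
  plan=[
    [0,-4.1,-2.9,0,0,0],
    [0,-12.3,-8.6,0,0,0],
    [0,-24.6,-17.2,0,0,0],
    [0,-33,-23,0,0,0],
    [0,-33,-23,0,0,0],
  ],
)

```text
clock: 13.7
position: [484.9, 50.5, 168.6]
tcp_rot: [0.524, 2.848, 0.899]
ft_force: [0.8, -0.6, -1.0]
width: 25.8
grip_force: 45.0
```

Emit:
drive_tool(
  plan=[
    [0,20,-29,0,0,0],
    [0,20,-29,0,0,0],
    [0,20,-29,0,0,0],
    [0,0,0,0,0,0],
  ],
)

```text
clock: 14.1
position: [486.7, 50.2, 278.2]
tcp_rot: [0.522, 2.842, 0.896]
ft_force: [0.8, -0.2, -1.6]
width: 25.5
grip_force: 45.0
```

Run:
```python
from h import *
foot(); p,d=get_image("scene"); cv2.imwrite("pics/s6.png",cv2.resize(p[120:320,170:370,::-1],None,fx=3,fy=3))
P=cloud("scene",d); D=P-[-1.3,.7,0]-O; z=P[...,2]; J=np.stack([D@EX,D@EY],-1)
m=(abs(z-50.5)<4)&(J[...,0]>15)&(J[...,0]<122)&(J[...,1]>-37)&(J[...,1]<25); wood=(p[...,0].astype(int)-p[...,2]>15); b=J[m&wood]; print(len(b),cv2.minAreaRect(b.astype(np.float32)))
r=P[(z>20)&(z<44)&(abs(J[...,0]-35)<8)&(J[...,1]>-34)&(J[...,1]<12)]; print("rear face x",np.median((r-[-1.3,.7,0]-O)@EX).round(2),len(r))
R=Rt(69.1); go(jw(-120,-10,320),R); go([499.9,-141.3,340],Rt(56.2))
```

```text
foot [-100.1  -13.   134.2] F jig [ 0.1  -0.78 -1.62] T [-0.31  0.09 -0.  ] t 14.1 [0.0013 0.006  0.0036]
230 ((52.332115173339844, -9.98980712890625), (38.28740310668945, 50.62717056274414), 0.8753975033760071)
rear face x 36.36 178
turn [0.6116 0.004  0.0012] | shift in old axes [ 0.9 91.9 10.5] | in new axes [  1.1  81.3 -44.1] | now world [485.9  50.5 275.9] jig [-201.3  -11.1  275.9] t 14.15 F [-0.35 -0.08 -1.56] w 26.0 g 45.0
turn [ 0.6094 -0.0648  0.2192] | shift in old axes [ -81.7 -105.9 -152.2] | in new axes [-118.3 -151.6  -64.1] | now world [485.9  50.5 275.9] jig [-201.3  -11.1  275.9] t 14.15 F [-0.35 -0.08 -1.56] w 26.0 g 45.0
```

View pics/s6.png

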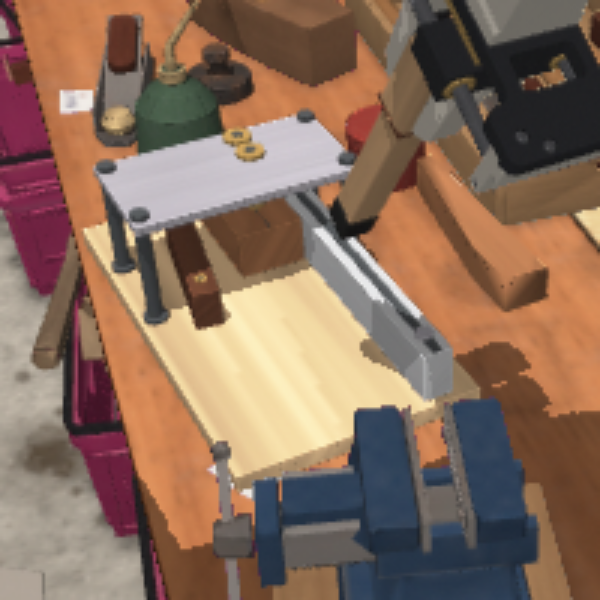

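The blank sits under the bridge, flat and flush with the fence (measured y −10.0, rear about x = 35–36). I return the stick.

Emit:
drive_tool(
  plan=[
    [0,18,-26,0,0,0],
    [0,18,-26,0,0,0],
    [0,0,0,0.1222,0,0],
    [0,0,0,0.1222,0,0],
    [0,0,0,0.1222,0,0],
  ],
)

```text
clock: 14.65
position: [485.1, 50.1, 336.6]
tcp_rot: [0.559, 3.026, 0.364]
ft_force: [-0.5, 0.0, -0.2]
width: 26.1
grip_force: 45.0
```

Emit:
drive_tool(
  plan=[
    [0,0,0,0.1222,0,0],
    [0,0,0,0.1222,0,0],
    [0,0,0,0,0,0.1126],
    [0,0,0,0,0,0.1126],
    [0,0,0,0,0,0],
  ],
)

```text
clock: 15.15
position: [484.8, 50.8, 335.8]
tcp_rot: [-0.913, -3.003, 0.0]
ft_force: [0.3, 0.2, -1.3]
width: 25.8
grip_force: 45.0
```

Run:
```python
from h import *
go([499.9,-141.3,340],Rt(56.2))
```

```text
turn [-0.001  -0.0025 -0.0005] | shift in old axes [-119.5 -151.2   -4.3] | in new axes [-119.4 -151.2   -4.2] | now world [484.8  50.8 335.8] jig [-201.5   -9.9  335.8] t 15.15 F [ 0.3   0.17 -1.28] w 25.8 g 45.0
```

Emit:
drive_tool(
  plan=[
    [-29,-37,0,0,0,0],
    [-30,-38,0,0,0,0],
    [-30,-38,0,0,0,0],
    [-30,-38,0,0,0,0],
    [0,0,0,0,0,0],
  ],
)

```text
clock: 15.65
position: [499.7, -145.8, 336.0]
tcp_rot: [-0.914, -3.004, 0.001]
ft_force: [-0.1, -0.1, -0.4]
width: 25.8
grip_force: 45.0
```

Emit:
drive_tool(
  plan=[
    [0,0,0,0,0,0],
    [0,0,0,0,0,0],
  ],
)

```text
clock: 15.85
position: [499.8, -140.5, 336.8]
tcp_rot: [-0.91, -3.006, -0.001]
ft_force: [0.7, 0.3, -0.0]
width: 26.0
grip_force: 45.0
```

Run:
```python
from h import *
go([499.9,-141.3,195],Rt(56.2))
```

```text
turn [ 0.0002 -0.0011  0.0022] | shift in old axes [ -0.6  -0.7 141.8] | in new axes [ -0.5  -0.6 141.8] | now world [ 499.8 -140.5  336.8] jig [-374.8  -92.2  336.8] t 15.85 F [ 0.73  0.34 -0.01] w 26.0 g 45.0
```

Emit:
drive_tool(
  plan=[
    [-0.5,-0.6,40,0,0,0],
    [0,0,30,0,0,0],
    [0,0,20,0,0,0],
    [0,0,20,0,0,0],
    [0,0,0,0,0,0],
  ],
)

```text
clock: 16.35
position: [499.1, -140.4, 225.2]
tcp_rot: [-0.908, -3.003, -0.001]
ft_force: [-0.7, 0.2, -0.3]
width: 25.9
grip_force: 45.0
```

Emit:
drive_tool(
  plan=[
    [0,0,20,0,0,0],
    [0,0,9,0,0,0],
    [0,0,0,0,0,0],
    [0,0,0,0,0,0],
  ],
)

```text
clock: 16.75
position: [500.4, -142.0, 199.2]
tcp_rot: [0.912, 3.006, -0.0]
ft_force: [0.3, -0.5, -0.9]
width: 25.6
grip_force: 45.0
```

Run:
```python
from h import *
go([499.9,-141.3,195],Rt(56.2))
```

```text
turn [0.0002 0.0007 0.0006] | shift in old axes [0.8 0.3 4.2] | in new axes [0.8 0.3 4.2] | now world [ 500.4 -142.   199.2] jig [-375.9  -93.2  199.2] t 16.75 F [ 0.29 -0.51 -0.87] w 25.6 g 45.0
```

Emit:
drive_tool(
  plan=[
    [0,0,4,0,0,0],
    [0,0,0,0,0,0],
    [0,0,0,0,0,0],
  ],
)

```text
clock: 17.05
position: [500.1, -142.2, 194.6]
tcp_rot: [0.913, 3.006, -0.0]
ft_force: [-0.4, -0.1, -0.2]
width: 26.1
grip_force: 45.0
```

Emit:
drive_tool(
  plan=[
    [0,0,0,0,0,0],
    [0,0,0,0,0,0],
    [0,0,0,0,0,0],
    [0,0,0,0,0,0],
    [0,0,0,0,0,0],
  ],
  jaw=60,
)

```text
clock: 17.55
position: [500.1, -142.1, 194.4]
tcp_rot: [0.913, 3.006, -0.0]
ft_force: [0.4, -0.9, 0.4]
width: 58.4
grip_force: 0.0
```

Emit:
drive_tool(
  plan=[
    [0,0,-10,0,0,0],
    [0,0,-25,0,0,0],
    [0,0,-40,0,0,0],
    [0,0,-40,0,0,0],
    [0,0,0,0,0,0],
  ],
)

```text
clock: 18.05
position: [501.7, -142.7, 315.2]
tcp_rot: [0.911, 2.997, -0.001]
ft_force: [0.1, -0.3, -0.5]
width: 60.1
grip_force: 0.0
```

Run:
```python
from h import *
p,d=get_image("scene"); P=cloud("scene",d); x,y,z=P[...,0],P[...,1],P[...,2]
Q=P[(x>440)&(x<560)&(y>-220)&(y<-80)&(z>205)&(z<222)]; print("top",len(Q),cv2.minAreaRect(Q[:,:2].astype(np.float32)),Q[:,2].max())
# wedge grasp: head origin jig (-54,-159), yaw tool y along jig y
for yw in(69.1+90,69.1-90): go(jw(-54,-159,120),Rt(yw))
print(get_state()["joint_pos"].round(2))
```

```text
top 348 ((494.14007568359375, -138.50059509277344), (25.676319122314453, 25.89219093322754), 54.68159484863281) 219.39275828380403
turn [-0.0038  0.0047 -1.7959] | shift in old axes [  9.4 328.4 192.6] | in new axes [-322.2  -65.2  192.2] | now world [ 500.9 -142.4  312.2] jig [-376.2  -93.8  312.2] t 18.1 F [-0.47  0.06 -1.66] w 60.1 g 0.0
turn [0.0044 0.0036 1.3457] | shift in old axes [  9.4 328.4 192.6] | in new axes [322.2  65.2 192.2] | now world [ 500.9 -142.4  312.2] jig [-376.2  -93.8  312.2] t 18.1 F [-0.47  0.06 -1.66] w 60.1 g 0.0
[-0.37  0.23  1.64 -0.    1.27 -1.35]
```

Run:
```python
from h import *
off={"top":np.array([1.3,-.6,0]),"scene":np.array([-1.3,.7,0])}
for n in("top","scene"):
    f=np.load(n+"0.npz");P=cloud(n,f["d"]); D=P-off[n]-O; J=np.stack([D@EX,D@EY],-1); z=P[...,2]
    for x0 in(-160,-130,-100,-70,-40,-10,20): print(n,x0,[(y0,int(z[(J[...,0]>x0)&(J[...,0]<x0+30)&(J[...,1]>y0)&(J[...,1]<y0+30)].max(initial=0))) for y0 in(-270,-240,-210,-180,-120,-90)])
    w=J[(abs(z-30)<2.5)&(J[...,0]>-110)&(J[...,0]<110)&(J[...,1]>-185)&(J[...,1]<-135)]
    print("x ends",np.percentile(w[:,0],[0,.5,99.5,100]).round(1)); 
    for a,b in((-75,-30),(-30,0),(0,90)):
        xs=np.arange(a,b,5); lo=[w[abs(w[:,0]-q)<3][:,1].min() for q in xs]; hi=[w[abs(w[:,0]-q)<3][:,1].max() for q in xs]; print(a,b,np.polyfit(xs,lo,1).round(4),np.polyfit(xs,hi,1).round(4))
```

```text
top -160 [(-270, 153), (-240, 151), (-210, 5), (-180, 5), (-120, 7), (-90, 19)]
top -130 [(-270, 6), (-240, 6), (-210, 4), (-180, 5), (-120, 5), (-90, 19)]
top -100 [(-270, 6), (-240, 6), (-210, 4), (-180, 34), (-120, 4), (-90, 19)]
top -70 [(-270, 5), (-240, 5), (-210, 4), (-180, 35), (-120, 4), (-90, 19)]
top -40 [(-270, 5), (-240, 6), (-210, 5), (-180, 34), (-120, 4), (-90, 20)]
top -10 [(-270, 63), (-240, 59), (-210, 47), (-180, 35), (-120, 5), (-90, 105)]
top 20 [(-270, 58), (-240, 56), (-210, 54), (-180, 35), (-120, 5), (-90, 106)]
x ends [-76.5 -75.8 106.3 107.6]
-75 -30 [ 4.200000e-03 -1.758998e+02] [ 5.800000e-03 -1.414935e+02]
-30 0 [-4.500000e-03 -1.769926e+02] [  -0.164  -146.3531]
0 90 [-1.86000e-02 -1.76546e+02] [  -0.1951 -146.3753]
scene -160 [(-270, 149), (-240, 148), (-210, 2), (-180, 2), (-120, 2), (-90, 16)]
scene -130 [(-270, 0), (-240, 1), (-210, 2), (-180, 3), (-120, 2), (-90, 14)]
scene -100 [(-270, 1), (-240, 1), (-210, 1), (-180, 30), (-120, 1), (-90, 1)]
scene -70 [(-270, 1), (-240, 2), (-210, 1), (-180, 32), (-120, 2), (-90, 0)]
scene -40 [(-270, 2), (-240, 2), (-210, 2), (-180, 31), (-120, 1), (-90, 0)]
scene -10 [(-270, 60), (-240, 57), (-210, 49), (-180, 32), (-120, 2), (-90, 102)]
scene 20 [(-270, 57), (-240, 54), (-210, 48), (-180, 32), (-120, 1), (-90, 102)]
x ends [-77.5 -75.8 109.4 109.9]
-75 -30 [-4.200000e-03 -1.762233e+02] [ 1.110000e-02 -1.411031e+02]
-30 0 [ 1.703000e-01 -1.732126e+02] [  -0.1469 -146.4768]
0 90 [-2.250000e-02 -1.753538e+02] [  -0.1877 -147.1652]
```

Emit:
drive_tool(
  plan=[
    [0,0,0,0,0,0.1495],
    [0,0,0,0,0,0.1495],
    [0,0,0,0,0,0.1495],
    [0,0,0,0,0,0.1495],
    [0,0,0,0,0,0.1495],
  ],
)

```text
clock: 18.6
position: [499.6, -142.0, 308.3]
tcp_rot: [-1.954, -2.457, 0.001]
ft_force: [-0.8, 0.5, 0.8]
width: 60.0
grip_force: 0.0
```

Emit:
drive_tool(
  plan=[
    [0,0,0,0,0,0.1495],
    [0,0,0,0,0,0.1495],
    [0,0,0,0,0,0.1495],
    [0,0,0,0,0,0.1495],
    [0,0,0,0,0,0],
  ],
)

```text
clock: 19.1
position: [499.7, -142.0, 308.5]
tcp_rot: [-2.588, -1.778, 0.001]
ft_force: [-0.7, 0.2, -0.5]
width: 60.2
grip_force: 0.0
```

Run:
```python
from h import *
go(jw(-54,-159,150),Rt(-20.9)); go(jw(-54,-159,28),Rt(-20.9))
```

```text
turn [-0.0017 -0.     -0.0022] | shift in old axes [322.4  65.9 158.4] | in new axes [322.2  66.4 158.5] | now world [ 499.7 -142.   308.5] jig [-376.2  -92.6  308.5] t 19.1 F [-0.71  0.18 -0.54] w 60.2 g 0.0
turn [-0.0017 -0.     -0.0022] | shift in old axes [322.3  66.1 280.4] | in new axes [322.2  66.4 280.5] | now world [ 499.7 -142.   308.5] jig [-376.2  -92.6  308.5] t 19.1 F [-0.71  0.18 -0.54] w 60.2 g 0.0
```

Emit:
drive_tool(
  plan=[
    [40,8,0,0,0,0],
    [40,8,0,0,0,0],
    [40,8,0,0,0,0],
    [40,8,0,0,0,0],
    [40,8,0,0,0,0],
  ],
)

```text
clock: 19.6
position: [609.2, 32.0, 308.7]
tcp_rot: [-2.582, -1.788, 0.001]
ft_force: [-0.1, -0.1, 0.3]
width: 59.9
grip_force: 0.0
```

Emit:
drive_tool(
  plan=[
    [41,9,0,0,0,0],
    [41,9,0,0,0,0],
    [40,8,0,0,0,0],
    [0,0,40,0,0,0],
    [0,0,0,0,0,0],
  ],
)

```text
clock: 20.1
position: [674.6, 135.7, 263.3]
tcp_rot: [-2.579, -1.786, 0.013]
ft_force: [-0.7, -0.4, -1.7]
width: 60.1
grip_force: 0.0
```

Emit:
drive_tool(
  plan=[
    [0,0,40,0,0,0],
    [0,0,40,0,0,0],
    [0,0,30,0,0,0],
    [0,0,0,0,0,0],
    [0,0,0,0,0,0],
  ],
)

```text
clock: 20.6
position: [677.0, 134.6, 161.0]
tcp_rot: [2.586, 1.783, 0.001]
ft_force: [-0.1, 0.2, 0.8]
width: 60.1
grip_force: 0.0
```

Run:
```python
from h import *
go(jw(-54,-159,28),Rt(-20.9))
```

```text
turn [ 0.0005 -0.0002  0.001 ] | shift in old axes [  0.5  -0.6 133. ] | in new axes [  0.6  -0.5 133. ] | now world [677.  134.6 161. ] jig [ -54.6 -159.5  161. ] t 20.6 F [-0.13  0.19  0.85] w 60.1 g 0.0
```

Emit:
drive_tool(
  plan=[
    [0.5,-0.5,40,0,0,0],
    [0,0,40,0,0,0],
    [0,0,32,0,0,0],
    [0,0,19,0,0,0],
    [0,0,0,0,0,0],
  ],
)

```text
clock: 21.1
position: [676.1, 135.6, 27.9]
tcp_rot: [-2.587, -1.782, 0.002]
ft_force: [0.4, -0.6, 0.2]
width: 60.2
grip_force: 0.0
```

Emit:
drive_tool(
  plan=[
    [0,0,0,0,0,0],
    [0,0,0,0,0,0],
    [0,0,0,0,0,0],
    [0,0,0,0,0,0],
    [0,0,0,0,0,0],
  ],
  jaw=0,
  newtons=40,
)

```text
clock: 21.6
position: [677.0, 135.9, 29.8]
tcp_rot: [2.587, 1.781, 0.003]
ft_force: [-1.2, -0.6, 7.1]
width: 35.5
grip_force: 40.0
```

Run:
```python
from h import *
go(jw(-54,-159,28),Rt(-20.9))
```

```text
turn [ 0.0017 -0.0009  0.0001] | shift in old axes [-0.6 -0.1  1.8] | in new axes [-0.6 -0.1  1.8] | now world [677.  135.9  29.8] jig [ -53.4 -159.1   29.8] t 21.6 F [-1.18 -0.61  7.1 ] w 35.5 g 40.0
```

Emit:
drive_tool(
  plan=[
    [0,0,-15,0,0,0],
    [0,0,-35,0,0,0],
    [0,0,-45,0,0,0],
    [0,0,-45,0,0,0],
    [0,0,-20,0,0,0],
  ],
)

```text
clock: 22.1
position: [677.5, 136.0, 194.3]
tcp_rot: [2.585, 1.78, 0.009]
ft_force: [0.6, 0.0, -0.0]
width: 36.0
grip_force: 40.0
```

Emit:
drive_tool(
  plan=[
    [0,-45,0,0,0,0],
    [-25,-45,0,0,0,0],
    [-25,-45,0,0,0,0],
    [-25,-45,0,0,0,0],
    [-23,-16,0,0,0,0],
  ],
)

```text
clock: 22.6
position: [458.9, 114.9, 189.0]
tcp_rot: [-2.586, -1.783, 0.001]
ft_force: [1.4, -0.3, -0.9]
width: 35.9
grip_force: 40.0
```

Emit:
drive_tool(
  plan=[
    [0,0,30,0,0,0],
    [0,0,30,0,0,0],
    [0,0,0,0,0,0],
    [0,0,0,0,0,0],
  ],
)

```text
clock: 23.0
position: [462.9, 114.8, 129.3]
tcp_rot: [2.587, 1.782, -0.0]
ft_force: [1.1, 0.0, -0.4]
width: 35.9
grip_force: 40.0
```

Run:
```python
from h import *
go(jw(-152,36.5,50),Rt(-20.9))
for n in("top","scene"):
    p,d=get_image(n); P=cloud(n,d); D=P-{"top":np.array([1.3,-.6,0]),"scene":np.array([-1.3,.7,0])}[n]-O; J=np.stack([D@EX,D@EY,D[...,2]],-1)
    w=J[(J[...,0]>-110)&(J[...,0]<15)&(J[...,1]>0)&(J[...,1]<75)&(J[...,2]>106)&(J[...,2]<165)]
    if len(w)>50:
        for q in range(-105,15,15):
            k=w[abs(w[:,0]-q)<4]
            if len(k): print(n,q,"y",k[:,1].min().round(1),k[:,1].max().round(1),"z",np.percentile(k[:,2],90).round(1))
        print("max x",w[:,0].max())
    cv2.imwrite(f"pics/w_{n}.png",cv2.resize(p[120:320,170:370,::-1],None,fx=3,fy=3))
```

```text
turn [0.     0.     0.0002] | shift in old axes [-2.6 -3.1 79.3] | in new axes [-2.6 -3.1 79.3] | now world [462.9 114.8 129.3] jig [-149.4   33.4  129.3] t 23.0 F [ 1.1   0.04 -0.42] w 35.9 g 40.0
top -15 y 14.7 32.1 z 132.0
top 0 y 14.1 29.9 z 130.8
max x 7.37821416432383
```

View pics/w_scene.png

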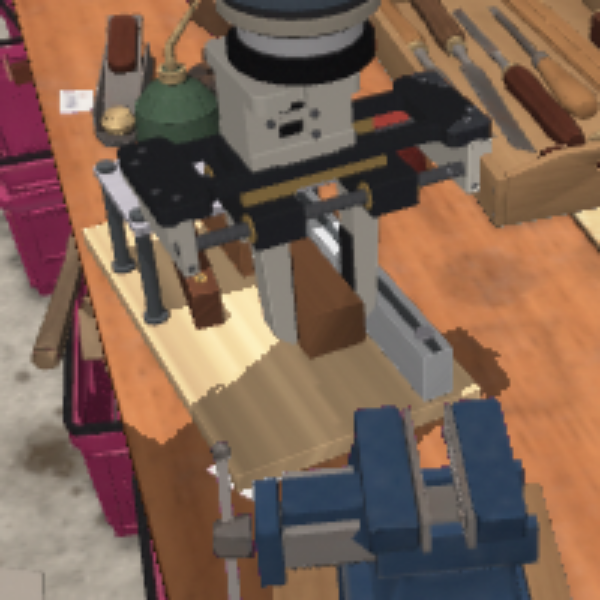

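The picture shows the wedge held level by its head, thin end toward the bridge (head at crop (330,320)). I check the vice handle's height next to the gripper body before lowering.

Run:
```python
from h import *
for n in("top","scene"):
    P=cloud(n,np.load(n+"0.npz")["d"]); D=P-O; J=np.stack([D@EX,D@EY],-1); z=P[...,2]
    for x0 in(-260,-235,-210,-185,-160,-135):
        print(n,x0,[(y0,int(z[(J[...,0]>x0)&(J[...,0]<x0+25)&(J[...,1]>y0)&(J[...,1]<y0+25)].max(initial=0))) for y0 in(-60,-35,-10,15,40,65,90,115,140)])
```

```text
top -260 [(-60, 25), (-35, 27), (-10, 27), (15, 126), (40, 126), (65, 102), (90, 105), (115, 128), (140, 90)]
top -235 [(-60, 5), (-35, 5), (-10, 25), (15, 26), (40, 26), (65, 26), (90, 1063), (115, 6), (140, 4)]
top -210 [(-60, 4), (-35, 4), (-10, 5), (15, 4), (40, 24), (65, 24), (90, 23), (115, 3), (140, 4)]
top -185 [(-60, 5), (-35, 4), (-10, 5), (15, 5), (40, 5), (65, 6), (90, 4), (115, 5), (140, 4)]
top -160 [(-60, 56), (-35, 18), (-10, 22), (15, 19), (40, 19), (65, 20), (90, 18), (115, 3), (140, 5)]
top -135 [(-60, 58), (-35, 19), (-10, 19), (15, 19), (40, 18), (65, 19), (90, 18), (115, 4), (140, 3)]
scene -260 [(-60, 23), (-35, 0), (-10, 118), (15, 122), (40, 124), (65, 103), (90, 105), (115, 125), (140, 90)]
scene -235 [(-60, 0), (-35, 0), (-10, 0), (15, 0), (40, 0), (65, 0), (90, 0), (115, 2), (140, 2)]
scene -210 [(-60, 0), (-35, 1), (-10, 0), (15, 0), (40, 0), (65, 0), (90, 1), (115, 1), (140, 2)]
scene -185 [(-60, 1), (-35, 2), (-10, 0), (15, 0), (40, 0), (65, 0), (90, 1), (115, 2), (140, 1)]
scene -160 [(-60, 54), (-35, 51), (-10, 17), (15, 16), (40, 16), (65, 16), (90, 15), (115, 1), (140, 1)]
scene -135 [(-60, 57), (-35, 53), (-10, 17), (15, 17), (40, 16), (65, 16), (90, 16), (115, 1), (140, 1)]
```

Emit:
drive_tool(
  plan=[
    [-6,-3.5,0,0,0,0],
    [0,0,30,0,0,0],
    [0,0,30,0,0,0],
    [0,0,19,0,0,0],
    [0,0,0,0,0,0],
  ],
)

```text
clock: 23.6
position: [456.1, 110.1, 48.2]
tcp_rot: [-2.586, -1.781, 0.004]
ft_force: [-1.0, -0.2, -0.2]
width: 35.6
grip_force: 40.0
```

Emit:
drive_tool(
  plan=[
    [0,0,0,0,0,0],
    [10,0,0,0,0,0],
    [10,0,0,0,0,0],
    [10,0,0,0,0,0],
    [0,0,0,0,0,0],
  ],
)

```text
clock: 24.1
position: [468.7, 139.8, 49.8]
tcp_rot: [2.586, 1.783, 0.002]
ft_force: [0.2, -0.0, -1.5]
width: 35.4
grip_force: 40.0
```

Run:
```python
from h import *
go(jw(-120,36.5,45),Rt(-20.9)); s=get_state()["ft_force"]; print(s@EX,s@EY)
```

```text
turn [ 0.0012 -0.0008  0.0015] | shift in old axes [4.  0.4 4.8] | in new axes [4.  0.4 4.8] | now world [468.7 139.8  49.8] jig [-124.    36.9   49.8] t 24.1 F [ 0.24 -0.02 -1.52] w 35.4 g 40.0
0.06404236577523667 -0.23111346797161655
```

Now advance further, and lower onto the board gently.

Emit:
drive_tool(
  plan=[
    [8,0,1,0,0,0],
    [8,0,1,0,0,0],
    [0,0,1,0,0,0],
    [0,0,1,0,0,0],
    [0,0,0,0,0,0],
  ],
)

```text
clock: 24.6
position: [473.4, 153.2, 45.1]
tcp_rot: [-2.587, -1.782, 0.001]
ft_force: [0.3, -0.1, -0.5]
width: 35.5
grip_force: 40.0
```

Emit:
drive_tool(
  plan=[
    [0,0,0.5,0,0,0],
    [0,0,0,0,0,0],
    [0,0,0,0,0,0],
  ],
)

```text
clock: 24.9
position: [473.6, 153.3, 44.9]
tcp_rot: [-2.588, -1.781, 0.0]
ft_force: [-0.3, -0.1, -1.4]
width: 35.9
grip_force: 40.0
```

Run:
```python
from h import *
go(jw(-58,33,45),Rt(-20.9)); s=get_state()["ft_force"]; print(s@EX,s@EY)
```

```text
turn [-0.      0.     -0.0002] | shift in old axes [51.7  4.1 -0.1] | in new axes [51.7  4.1 -0.1] | now world [473.6 153.3  44.9] jig [-109.7   37.1   44.9] t 24.9 F [-0.28 -0.1  -1.43] w 35.9 g 40.0
-0.19497456710594957 0.2231901397488293
```

Emit:
drive_tool(
  plan=[
    [9,0.7,0.5,0,0,0],
    [9,0.7,0.5,0,0,0],
    [8,0.6,0,0,0,0],
    [6,0.5,0,0,0,0],
    [0,0,0,0,0,0],
  ],
)

```text
clock: 25.4
position: [488.1, 183.0, 44.7]
tcp_rot: [2.586, 1.782, 0.002]
ft_force: [-2.4, 1.6, 10.3]
width: 35.8
grip_force: 40.0
```

Run:
```python
from h import *
go(jw(-58,33,45),Rt(-20.9)); s=get_state()["ft_force"]; print(s@EX,s@EY)
```

```text
turn [ 0.0011 -0.0006  0.0008] | shift in old axes [18.7  1.2 -0.2] | in new axes [18.7  1.2 -0.3] | now world [488.1 183.   44.7] jig [-76.7  34.2  44.7] t 25.4 F [-2.42  1.58 10.35] w 35.8 g 40.0
0.6149628466865603 2.824375128988814
```

Emit:
drive_tool(
  plan=[
    [4,0,-0.5,0,0,0],
    [4,0,0,0,0,0],
    [3,0.2,0,0,0,0],
    [0,0,0,0,0,0],
  ],
)

```text
clock: 25.8
position: [491.7, 193.0, 44.7]
tcp_rot: [2.587, 1.782, 0.0]
ft_force: [-2.9, -0.2, 7.0]
width: 36.0
grip_force: 40.0
```

Run:
```python
from h import *
go(jw(-58,33,45),Rt(-20.9)); s=get_state()["ft_force"]; print(s@EX,s@EY)
```

```text
turn [ 0.0003 -0.      0.0005] | shift in old axes [ 8.1  1.3 -0.3] | in new axes [ 8.1  1.3 -0.3] | now world [491.7 193.   44.7] jig [-66.1  34.3  44.7] t 25.8 F [-2.91 -0.23  6.98] w 36.0 g 40.0
-1.2537755709009482 2.6348827595456354
```

Emit:
drive_tool(
  plan=[
    [2,0,-0.3,0,0,0],
    [2,0,0,0,0,0],
    [1,0,0,0,0,0],
    [0,0,0,0,0,0],
  ],
)

```text
clock: 26.2
position: [493.4, 197.0, 44.7]
tcp_rot: [2.586, 1.782, -0.001]
ft_force: [-1.5, -6.8, 5.7]
width: 35.8
grip_force: 40.0
```

Emit:
drive_tool(
  plan=[
    [1,0,0,0,0,0],
    [1,0,0,0,0,0],
    [0,0,0,0,0,0],
  ],
)

```text
clock: 26.5
position: [494.1, 198.0, 44.7]
tcp_rot: [2.585, 1.782, -0.003]
ft_force: [-0.8, -13.6, 8.0]
width: 35.6
grip_force: 40.0
```

Run:
```python
from h import *
go(jw(-58,33,45),Rt(-20.9)); s=get_state()["ft_force"]; print(s@EX,s@EY)
```

```text
turn [0.0003 0.0022 0.0011] | shift in old axes [ 2.6  1.  -0.3] | in new axes [ 2.6  1.  -0.3] | now world [494.1 198.   44.7] jig [-60.6  34.   44.7] t 26.5 F [ -0.79 -13.59   8.  ] w 35.6 g 40.0
-12.977845353652784 -4.114414126623284
```

Emit:
drive_tool(
  plan=[
    [1,0,0,0,0,0],
    [1,0,0,0,0,0],
    [0,0,0,0,0,0],
  ],
)

```text
clock: 26.8
position: [494.9, 199.3, 44.8]
tcp_rot: [2.585, 1.782, -0.003]
ft_force: [-0.5, -18.8, 8.0]
width: 36.0
grip_force: 40.0
```

Run:
```python
from h import *
go(jw(-58,33,45),Rt(-20.9)); s=get_state()["ft_force"]; print(s@EX,s@EY)
```

```text
turn [0.0006 0.0027 0.0009] | shift in old axes [ 1.   0.6 -0.2] | in new axes [ 1.   0.6 -0.2] | now world [494.9 199.3  44.8] jig [-59.   33.6  44.8] t 26.8 F [ -0.47 -18.84   8.01] w 36.0 g 40.0
-17.767195182982697 -6.284946323430919
```

Emit:
drive_tool(
  plan=[
    [1,0.3,0,0,0,0],
    [1,0.3,0,0,0,0],
    [0,0,0,0,0,0],
    [0,0,0,0,0,0],
  ],
)

```text
clock: 27.2
position: [495.3, 200.0, 44.7]
tcp_rot: [2.585, 1.782, -0.008]
ft_force: [-3.3, -25.5, 12.5]
width: 35.6
grip_force: 40.0
```

Run:
```python
from h import *
go(jw(-58,33,45),Rt(-20.9)); s=get_state()["ft_force"]; print(s@EX,s@EY)
```

```text
turn [-0.0011  0.0051  0.0009] | shift in old axes [ 0.3  0.5 -0.3] | in new axes [ 0.3  0.5 -0.3] | now world [495.3 200.   44.7] jig [-58.3  33.5  44.7] t 27.2 F [ -3.32 -25.55  12.53] w 35.6 g 40.0
-25.052183869569365 -6.014910631108672
```

Emit:
drive_tool(
  plan=[
    [0,0,0,0,0,0],
    [0,0,0,0,0,0],
    [0,0,0,0,0,0],
  ],
  jaw=60,
)

```text
clock: 27.5
position: [496.1, 203.0, 44.6]
tcp_rot: [-2.587, -1.782, -0.001]
ft_force: [0.7, -1.4, 0.1]
width: 55.1
grip_force: 0.0
```

Emit:
drive_tool(
  plan=[
    [0,0,-10,0,0,0],
    [0,0,-30,0,0,0],
    [0,0,-45,0,0,0],
    [0,0,-45,0,0,0],
    [-45,0,-45,0,0,0],
  ],
)

```text
clock: 28.0
position: [484.4, 171.4, 213.4]
tcp_rot: [2.584, 1.784, 0.006]
ft_force: [0.1, -0.9, -0.7]
width: 60.0
grip_force: 0.0
```

Emit:
drive_tool(
  plan=[
    [-45,0,0,0,0,0],
    [-45,0,0,0,0,0],
    [-45,0,0,0,0,0],
    [-45,0,0,0,0,0],
    [0,0,0,0,0,0],
  ],
)

```text
clock: 28.5
position: [417.8, -1.6, 210.7]
tcp_rot: [2.59, 1.776, -0.0]
ft_force: [0.6, 0.4, 0.5]
width: 60.2
grip_force: 0.0
```

Run:
```python
from h import *
for n,o in(("top",[1.3,-.6,0]),("scene",[-1.3,.7,0])):
    p,d=get_image(n); P=cloud(n,d); D=P-np.array(o)-O; J=np.stack([D@EX,D@EY],-1); z=P[...,2]
    w=J[(abs(z-45)<2.2)&(J[...,0]>-130)&(J[...,0]<8)&(J[...,1]>8)&(J[...,1]<58)]
    print(n,len(w)); h=w[w[:,0]<-40]
    if len(h)>20:
        print("x min",np.percentile(h[:,0],[0,1]).round(1),"y",np.percentile(h[:,1],[1,99]).round(1))
        xs=np.arange(-78,3,5); lo=[w[abs(w[:,0]-q)<3][:,1].min() for q in xs if (abs(w[:,0]-q)<3).any()]; print(np.round(lo,1))
    if n=="scene":
        m=(abs(z-50.5)<4)&(J[...,0]>15)&(J[...,0]<122)&(J[...,1]>-37)&(J[...,1]<14)&(p[...,0].astype(int)-p[...,2]>15); print("blank",cv2.minAreaRect(J[m].astype(np.float32)))
        r=D[(z>20)&(z<44)&(abs(J[...,0]-35)<8)&(J[...,1]>-34)&(J[...,1]<12)]; print("rear x",np.median(r@EX).round(2))
        x,y=P[...,0],P[...,1]; Q=P[(x>440)&(x<560)&(y>-220)&(y<-80)&(z>205)&(z<222)]; print("stick",cv2.minAreaRect(Q[:,:2].astype(np.float32)))
        cv2.imwrite("pics/f.png",cv2.resize(p[120:320,170:370,::-1],None,fx=3,fy=3))
print(get_state()["ft_force"],get_state()["position"])
```

```text
top 480
x min [-81.9 -81.8] y [15.7 50.4]
[17.3 16.1 15.7 16.  17.7 15.  16.  15.7 15.2 15.5 16.3 15.6 15.2 16.5
 15.2 15.6 15.6]
scene 467
x min [-83.2 -82.6] y [15.2 50.3]
[14.7 15.4 16.8 14.6 15.4 15.5 15.1 15.3 15.9 15.9 17.5 15.5 16.4 16.6
 18.4 16.1 16.5]
blank ((50.64727783203125, -7.135858535766602), (47.686500549316406, 37.40362548828125), 82.12613677978516)
rear x 36.29
stick ((496.3033752441406, -140.29383850097656), (27.659671783447266, 26.205244064331055), 56.197078704833984)
[-0.62221727 -0.39358239 -0.01249973] [419.29712681   1.13300476 210.72911181]
```

View pics/f.png

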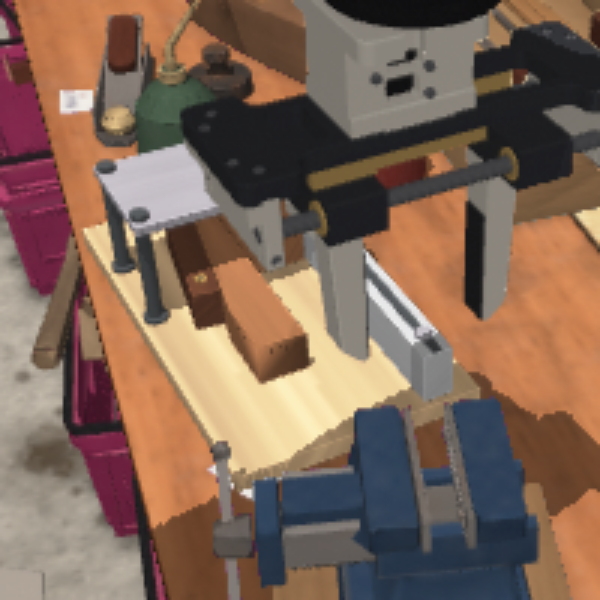

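The picture shows the wedge flat between blank and cheek, its head at crop (270,345), with the gripper clear. Measured wedge origin is about jig (−58, 33), the blank is unmoved and the stick stands in its holder. I hand in.

```bash
python3 -c "
from station import *
print(sign_off())"
```

```text
the job is handed in; nothing more can be done
None
```

I handed the job in at about 28 s. By my last measurements the blank is home against fence and stop, the stick is back in its holder, and the wedge is tight at about jig x = −58, y = 33; the hand-in returned no verdict.

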